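# Load the sloping cradle and close its hold-down

## Task

Load the two cartons into the sloping cradle: lay the long one flat on the slope, lengthwise, with its end snug against the backstop, and stack the short one flat on top of it in the same way, both square and in the middle of the cradle's width; set each down gently and let go, don't drop it. Then swing the hold-down fully down over the stack and let go of it. Leave the jar, the screwdriver and the mug where they are.

Things in the scene. Friction and masses are not known exactly. Their poses are not given: they have to be found in the camera images.
- bed: Cradle's aluminium bed plate on a fixed white stand, sloping 28 degrees, low end towards the robot. Origin: middle of its low edge, where plate surface meets the backstop face, 35 mm above the bench. x runs up the slope (away from the robot), y to the left across it, z out of the plate (leaning 28 degrees back to the robot). Plate 110 mm wide, up to x = 156; no side walls.
- backstop_top (a point): Middle of the top edge of the backstop's face: bed frame x = 0, z = 50 mm. The backstop is an upright plate across the bed's low end, 110 mm wide, 8 mm thick (x = -8 to 0), 50 mm high along the bed's z. Axes as the bed's.
- holddown (a joint): Hinge of the hold-down flap, rad: 0 = fully down at its stop, parallel to the bed, its rubber pad 2.5 mm above the two stacked cartons; grows as it swings up and away from the robot. Starts open, 1.55 to 1.85 (limit 1.87), overhanging the bed, in the way of a tool coming straight down. Stiff (1 to 3 N at the bail): stays where left, does not fall shut.
- holddown_hinge (a point): Middle of the hinge axis, which runs along the bed's y: bed frame x = 140, z = 74.5 mm. Hinge posts beside it at y = +-48 to +-58 mm, x = 133 to 147, up to z = 80. The flap is a plate 50 mm wide reaching 87 mm from the axis, its end 88 mm wide; when down, its top is at z = 72. Axes as the bed's.
- holddown_grip (a point): Middle of the flap's grip: cross bar of a round steel bail, 12 mm thick, 76 mm long along the bed's y, legs at y = +-38, gap of 37 mm to the flap's end. Joint 0: bar at bed x = 10, z = 88.5 mm (130 mm before the hinge, 14 above it). Joint t turns that hinge-to-bar vector by t about the bed's +y (up, then away from the robot). Turns with the flap.
- long_carton_center (a point): Centre of the long cardboard carton, 110 (x) by 56 (y) by 32 (z) mm, 0.14 to 0.28 kg, lying flat on the bench at first. Lower one of the finished stack, where its centre is at x = 55, y = 0, z = 16 mm in the bed's frame.
- short_carton_center (a point): Centre of the short cardboard carton, 85 (x) by 50 (y) by 28 (z) mm, 0.14 to 0.28 kg, lying flat on the bench at first. Upper one of the finished stack, where its centre is at x = 42.5, y = 0, z = 46 mm in the bed's frame.
- jar: Bystander: closed amber glass jar, 52 mm across, 60 mm high, standing; origin at the centre of its underside.
- screwdriver: Bystander: screwdriver lying on the bench, about 160 mm long along its own x; origin under its middle.
- mug: Bystander: white mug, 80 mm across, 90 mm high, standing, handle at its own +y; origin at the centre of its underside.

How it is judged (in metres and radians):
On the way, in this order (a step that is already met when the one before it is completed fails the run):
1. the long carton lies flat on the slope, against the backstop, released (x of long_carton_center in the frame of bed between 0.051 and 0.062 m and y of long_carton_center in the frame of bed between -0.018 and 0.018 m and z of long_carton_center in the frame of bed between 0.012 and 0.02 m and angle between the z axis of long_carton_center and the z axis of bed, either way round below 0.08 rad and angle between the x axis of long_carton_center and the x axis of bed, either way round below 0.14 rad and contact force between the fingers and long_carton below 0.1 N), for 0.2 s.
2. the short carton lies flat on the long one, against the backstop, released (x of long_carton_center in the frame of bed between 0.051 and 0.062 m and y of long_carton_center in the frame of bed between -0.018 and 0.018 m and z of long_carton_center in the frame of bed between 0.012 and 0.02 m and angle between the z axis of each of long_carton_center, short_carton_center and the z axis of bed, either way round below 0.08 rad and angle between the x axis of each of long_carton_center, short_carton_center and the x axis of bed, either way round below 0.14 rad and x of short_carton_center in the frame of bed between 0.0385 and 0.0495 m and y of short_carton_center in the frame of bed between -0.018 and 0.018 m and z of short_carton_center in the frame of bed between 0.042 and 0.05 m and contact force between the fingers and short_carton below 0.1 N), for 0.2 s.
3. the hold-down is fully down (value of joint holddown below 0.06 rad), for 0.2 s.
At the end, for the whole second after the job is handed in: Both cartons at rest, released, flat on the slope (0.08 rad, 4 mm) and square (0.14 rad), long one below, short one on it, each with its end within 7 mm of the backstop and 18 mm of the middle of the bed's width; hold-down within 0.06 rad of fully down and let go (all of step 2 and value of joint holddown below 0.06 rad and linear speed of each of long_carton, short_carton below 0.02 m/s and contact force between the fingers and long_carton below 0.1 N and contact force between the fingers and holddown below 0.1 N); the robot touches nothing.
It fails at once if the long carton is dropped (falls faster than 0.6 m/s or topples faster than 6 rad/s while not held) (contact force between the fingers and long_carton below 0.1 N and (linear speed of long_carton above 0.6 m/s or angular speed of long_carton above 6 rad/s)).
It fails at once if the short carton is dropped (falls faster than 0.6 m/s or topples faster than 6 rad/s while not held) (contact force between the fingers and short_carton below 0.1 N and (linear speed of short_carton above 0.6 m/s or angular speed of short_carton above 6 rad/s)).
It fails at once if the jar is moved by more than 30 mm (distance of jar from where it was at the start of the episode above 0.03 m).
It fails at once if the screwdriver is moved by more than 30 mm (distance of screwdriver from where it was at the start of the episode above 0.03 m).
It fails at once if the mug is moved by more than 30 mm (distance of mug from where it was at the start of the episode above 0.03 m).
It also fails if it takes over 72 s, if anything falls off the work surface, if the arm or the gripper's body presses on something with over 40 N, if the wrist force passes 120 N, or if a joint passes its speed limit or range.

## Robot

A 6-joint arm with a two-finger parallel gripper is mounted at the origin on the work surface. World frame = base frame: x ahead of the robot, y to its left, z up, the work surface at z = 0. Lengths are in mm, angles in rad, forces in N, time in s.
With the tool pointing down it reaches from about 325 to 900 mm from the base axis. Payload 3.5 kg.
Tool frame: the origin (TCP) lies on the mounting face of the last link; the fingertips stand 173 mm ahead of it and the grasp point (between the pads) lies 155 mm ahead of it (pinch_z is the distance from the TCP to the grasp point, in mm); z points along the fingers, y is the line along which they close (so a half turn about z gives the same grasp; the last joint's range is limited). The gripper opens to 85 mm and grips with 20 to 120 N. Pads are 22 mm wide; open, the fingers measure 114 mm over their backs; the gripper's body (76 mm by 85 mm) begins 54 mm behind the grasp point. The pads swing forward as they close: fully open they stand 13 mm farther back than shut.
Start: joints at [-1.39, 0.276, -0.026, 1.268, 0, 1.467], TCP at [174.991, -600, 404.713] pointing down, gripper open.
Joint ranges: [-3.12, 3.12], [-0.85, 1.88], [-1.08, 1.24], [-1.95, 2.15], [-1.57, 1.53], [-3.14, 3.14]. Speed limits (rad/s): [2.57, 2.57, 3.14, 3.14, 3.14, 3.14].

## Interface

Orientations are given as a 3x3 rotation matrix whose columns are the frame's x, y, z axes.
In Python, from bench import * gives the robot as it stands.
- The arm moves only by the tool step_arm, never from a script. Its argument "plan" is a list of rows, each an object of numbers: "ax", "ay", "az": the turn, a rotation vector about the tool's x, y, z in units of 8 degrees (1.0 is 8 degrees); "dx", "dy", "dz": the shift along the tool's x, y, z in units of 30 mm (1.0 is 30 mm); "grip": the opening, from -1 (shut) to 1 (fully open). A call has 1 to 8 rows; each row shifts and turns the commanded pose from where the row before left it, along the tool's axes as they then stand; what a row does not reach is not made up. A row lasts 1/10 s, in which the tool goes at most 50 mm and 8.59 degrees, less where a joint would pass 70% of its speed; a pose out of reach is approached as far as the arm can. A call is refused whole if a number of a shift passes 1 or a number of a turn 1, either way. A call with a gripper value outside its range is refused whole. The fingers move at their own pace and stop on an object; the grip force is fixed at half the most. Time passes only in rows, so rows that do not move let the fingers close. It gives the time, the measured TCP pose, the force, the opening and the grip force at its end, in the units of the state.
- sense(): the state, without advancing time (a new reading comes with each control period).
- camera(name): name is "scene" or "top" or "wrist"; returns the picture (384x512x3 uint8, red, green, blue); there is no depth.
- get_calibration(name): a dict with "fx", "fy", "cx", "cy" (pixels), "extrinsics" (4x4, takes a point from camera to world coordinates). Camera axes: x right, y down, z forward; pixel columns grow to the right and rows downward; lengths in mm; the calibration is good to about 2 mm. A picture is of the moment at which its call begins: read the wrist's pose just before it. get_calibration takes no time and is no camera call; for the wrist camera it gives the pose at the moment of the call.
- sign_off(): hands the job in; it is judged then, once.
The state is a dict: "t": time; "joints": joint angles; "joint_velocities": joint speeds; "joint_efforts": joint torques, N m; "position": TCP position; "tcp_rot": TCP orientation; "force": force on the tool from outside, world axes, zero at the start; "wrist_torque": the same for the moment, N m; "grip_width": finger opening in mm; "grip_force": force on a finger pad.
Only numpy, scipy, OpenCV 4.12 (cv2) and the standard library are available. Lean on these libraries where they do the work, as an engineer would, in place of code of your own. Each camera call takes 0.05 s, during which the arm holds its last target. There are 200 camera calls.

## Working session

There is one attempt and no reset: what is moved stays moved. The work goes in short steps, Python scripts to look and compute and a tool call to move; the robot and the scene stay as the last step left them, time stands still between calls to the robot, and variables do not carry over. Pictures are saved under pics/ and viewed, at most 10 in all, crops included, and the job is handed in when it is done.

Besides the shell and the picture viewer there is one more tool, called in YAML: its name, and indented under it one key for each argument. step_arm: Moves the arm, as the interface text tells. Its arguments: {"type":"object","properties":{"plan":{"type":"array"}},"required":["plan"]}

```bash
mkdir -p pics; ls
python3 - <<'E'
from bench import *
import cv2,numpy as np
s=sense();print(s['t'],s['position'],s['tcp_rot'],s['grip_width'])
for n in("scene","top","wrist"):
    im=camera(n);cv2.imwrite(f"pics/{n}0.png",im[:,:,::-1]);c=get_calibration(n);print(n,c['fx'],c['cx'],c['cy'],np.round(c['extrinsics'],3).tolist())
E
```

```text
pics
0.0 [ 174.93757981 -599.59430815  403.50897004] [[ 9.59996447e-01  2.80011881e-01 -4.09320176e-04]
 [ 2.80012077e-01 -9.59993817e-01  2.26017242e-03]
 [ 2.39930293e-04 -2.28437209e-03 -9.99997362e-01]] 85.2259162296528
scene 384.8901844703093 257.50774473677376 189.39786775916838 [[0.379, 0.613, -0.693, 1264.963], [0.925, -0.242, 0.292, -227.973], [0.011, -0.752, -0.659, 798.822], [0.0, 0.0, 0.0, 1.0]]
top 455.567640278677 254.52033215784488 193.23024877811687 [[-0.023, -0.988, 0.15, 405.271], [-1.0, 0.024, 0.003, 80.717], [-0.007, -0.15, -0.989, 1286.45], [0.0, 0.0, 0.0, 1.0]]
wrist 327.94638033291363 256.97481659288724 190.45084769840025 [[0.28, -0.92, -0.275, 244.796], [-0.96, -0.269, -0.079, -579.116], [-0.001, 0.286, -0.958, 373.384], [0.0, 0.0, 0.0, 1.0]]
```

View pics/top0.png

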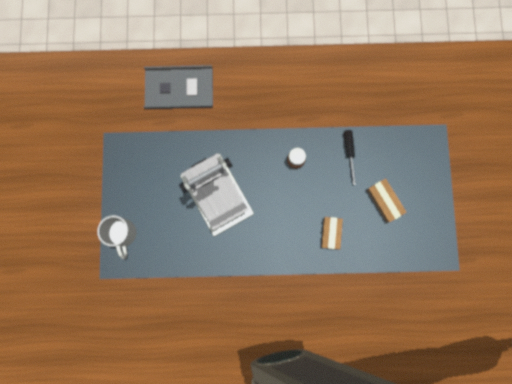

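View pics/scene0.png

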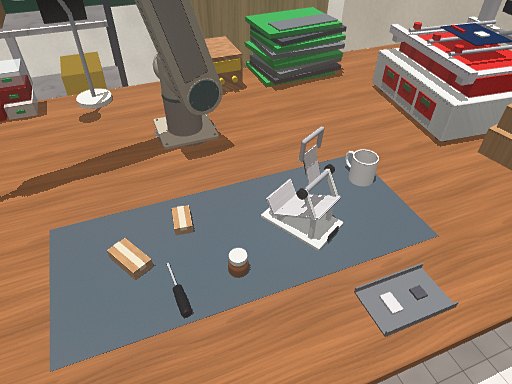

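The top view shows the long carton at (387,200), the short one at (332,233), the cradle at about (215,193), the jar at (297,157), the screwdriver at (350,155) and the mug at (115,233). The scene view shows the flap open.

```bash
cat > h.py <<'E'
from bench import *
import cv2,numpy as np
def ray(n,uv,c=None):
    c=c or get_calibration(n);E=np.array(c['extrinsics'])
    d=E[:3,:3]@np.array([(uv[0]-c['cx'])/c['fx'],(uv[1]-c['cy'])/c['fy'],1]);return E[:3,3],d
def plane(n,uv,z,c=None):
    o,d=ray(n,uv,c);return o+d*(z-o[2])/d[2]
def proj(n,p,c=None):
    c=c or get_calibration(n);E=np.array(c['extrinsics']);q=E[:3,:3].T@(np.array(p)-E[:3,3])
    return np.array([c['cx']+c['fx']*q[0]/q[2],c['cy']+c['fy']*q[1]/q[2]])
def tri(n1,a,n2,b):
    o1,d1=ray(n1,a);o2,d2=ray(n2,b);A=np.c_[d1,-d2];t=np.linalg.lstsq(A,o2-o1,rcond=None)[0]
    p,q=o1+t[0]*d1,o2+t[1]*d2;return (p+q)/2,np.linalg.norm(p-q)
def cartons(im,n,c=None,area=150,roi=None):
    # stripe+brown mask: red clearly above blue
    r=im.astype(int);m=((r[:,:,0]-r[:,:,2])>15).astype(np.uint8)
    if roi: k=np.zeros_like(m);k[roi[1]:roi[3],roi[0]:roi[2]]=1;m*=k
    cs,_=cv2.findContours(m,cv2.RETR_EXTERNAL,cv2.CHAIN_APPROX_NONE)
    return [x for x in cs if cv2.contourArea(x)>area]
E
python3 - <<'E'
from h import *
im=cv2.imread("pics/top0.png")[:,:,::-1]
for x in cartons(im,"top",roi=(310,165,440,265)):
    for z in(28,32):
        b=cv2.boxPoints(cv2.minAreaRect(x));P=np.array([plane("top",q,z) for q in b]);print(z,P.mean(0).round(1),[(np.linalg.norm(P[i]-P[i-1]).round(1),np.degrees(np.arctan2(*(P[i]-P[i-1])[1::-1])).round(1)) for i in(1,2)],b.round().tolist())
a=cv2.resize(im[140:250,160:270],None,fx=5,fy=5,interpolation=cv2.INTER_CUBIC)[:,:,::-1]
s=cv2.imread("pics/scene0.png");b=cv2.resize(s[120:250,250:350],None,fx=4,fy=4.23,interpolation=cv2.INTER_CUBIC)
b=cv2.resize(s[120:250,255:355],(423,550),interpolation=cv2.INTER_CUBIC)
cv2.imwrite("pics/zoom.png",np.hstack([a,b])[:, :800])
E
```

```text
28 [ 479.  -141.9   28. ] [(np.float64(86.3), np.float64(-7.6)), (np.float64(20.4), np.float64(-96.2))] [[333.0, 249.0], [335.0, 218.0], [343.0, 218.0], [340.0, 249.0]]
32 [ 478.8 -141.2   32. ] [(np.float64(86.0), np.float64(-7.6)), (np.float64(20.3), np.float64(-96.2))] [[333.0, 249.0], [335.0, 218.0], [343.0, 218.0], [340.0, 249.0]]
28 [ 482.6 -109.5   28. ] [(np.float64(85.8), np.float64(-4.9)), (np.float64(25.3), np.float64(-93.7))] [[321.0, 248.0], [322.0, 217.0], [331.0, 217.0], [330.0, 248.0]]
32 [ 482.4 -108.9   32. ] [(np.float64(85.5), np.float64(-4.9)), (np.float64(25.2), np.float64(-93.7))] [[321.0, 248.0], [322.0, 217.0], [331.0, 217.0], [330.0, 248.0]]
28 [ 568.1 -281.2   28. ] [(np.float64(64.6), np.float64(-60.6)), (np.float64(112.4), np.float64(-152.7))] [[366.0, 189.0], [386.0, 177.0], [407.0, 212.0], [387.0, 224.0]]
32 [ 567.6 -280.    32. ] [(np.float64(64.4), np.float64(-60.6)), (np.float64(112.0), np.float64(-152.7))] [[366.0, 189.0], [386.0, 177.0], [407.0, 212.0], [387.0, 224.0]]
```

View pics/zoom.png

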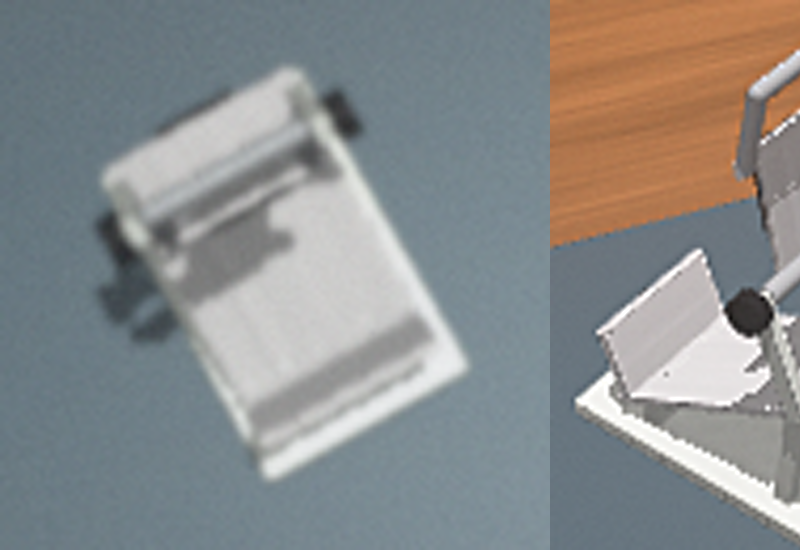

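The zoom shows the backstop's top corners at about scene pixels (266,198) and (291,179). The bar and flap stand at the far end. The cradle is yawed about 28° left.

Run:
```python
from h import *
S=lambda x,y:(255+(x-550)/4.23-.5,120+y/4.23-.5)
T=lambda x,y:(160+x/5-.4,140+y/5-.4)
r=plane("scene",S(598,332),79.1);l=plane("scene",S(702,250),79.1)
def rep(r,l,t):
    d=l-r;print(t,r.round(1),l.round(1),np.linalg.norm(d).round(1),"yaw",np.degrees(np.arctan2(-d[0],d[1])).round(1),"mid",((r+l)/2).round(1))
rep(r,l,"scene top edge")
for p in(r,l):print((proj("top",p)-[160,140])*5)
r=plane("scene",S(632,397),35);print("foot",r.round(1))
# hinge posts / base plate bottom edge in the top picture
rep(plane("top",T(468,365),8),plane("top",T(268,478),8),"base z8")
rep(plane("top",T(300,68),8),plane("top",T(103,180),8),"base far z8")
# cartons: whole masks
im=cv2.imread("pics/top0.png")[:,:,::-1]
for roi,z,L in(((310,205,350,260),28,0),((360,165,415,235),32,0)):
    P=[x for x in cartons(im,"top",area=40,roi=roi)];x=np.vstack(P)
    b=cv2.boxPoints(cv2.minAreaRect(x));P=np.array([plane("top",q,z) for q in b]);print(z,P.mean(0).round(1),[(np.linalg.norm(P[i]-P[i-1]).round(1),np.degrees(np.arctan2(*(P[i]-P[i-1])[1::-1])).round(1)) for i in(1,2)])
```

```text
scene top edge [549.9  98.4  79.1] [499.1 198.7  79.1] 112.5 yaw 26.9 mid [524.5 148.5  79.1]
[448.67585447 338.5130331 ]
[261.68840763 438.26072352]
foot [573.2 114.2  35. ]
base z8 [544.3  89.9   8. ] [483.4 203.4   8. ] 128.8 yaw 28.2 mid [513.8 146.7   8. ]
base far z8 [718.4 182.7   8. ] [655.6 296.1   8. ] 129.7 yaw 29.0 mid [687.  239.4   8. ]
28 [ 481.  -125.4   28. ] [(np.float64(86.4), np.float64(-7.8)), (np.float64(54.2), np.float64(-96.6))]
32 [ 567.6 -280.    32. ] [(np.float64(64.4), np.float64(-60.6)), (np.float64(112.0), np.float64(-152.7))]
```

```bash
cat >> h.py <<'E'
from scipy.spatial.transform import Rotation as Ro
def down(a): # tool pointing down, tool x at yaw a (deg)
    c,s=np.cos(np.radians(a)),np.sin(np.radians(a));return np.array([[c,s,0],[s,-c,0],[0,0,-1]])
def go(p,R,turn_first=False):
    "units of total shift (tool axes before, or after the turn) and turn"
    s=sense();R0=np.array(s['tcp_rot']);d=np.array(p)-s['position']
    A=R if turn_first else R0
    t=Ro.from_matrix(R0.T@R).as_rotvec(degrees=True)/8
    print("t",round(s['t'],2),"pos",np.round(s['position'],1),"shift",(A.T@d/30).round(2),"turn",t.round(2),"F",np.round(s['force'],1),"w",round(s['grip_width'],1),round(s['grip_force'],1))
E
python3 - <<'E'
from h import *
go([568,-281,330],down(27.3))
a=np.radians(28);b=np.radians(28)
ex=np.array([np.cos(a)*np.cos(b),np.sin(a)*np.cos(b),np.sin(b)]);ey=np.array([-np.sin(a),np.cos(a),0]);ez=np.cross(ex,ey)
O=np.array([545,159.5,35])
for t in(1.55,1.7,1.85):
    x=-130*np.cos(t)+14*np.sin(t);z=130*np.sin(t)+14*np.cos(t)
    P=[O+ex*(140+x)+ey*y+ez*(74.5+z) for y in(-38,38)];print(t,[proj(n,p).round(1) for n in("scene","top") for p in P])
print("hinge",[proj("scene",O+ex*140+ey*y+ez*74.5).round(1) for y in (-58,58)])
E
```

```text
t 0.15 pos [ 174.9 -599.7  403.8] shift [15.55 -6.52  2.47] turn [-0.01 -0.   -1.38] F [ 0.4  0.4 -0.4] w 85.4 0.0
1.55 [array([293.3, 140.7]), array([311.2, 127.6]), array([227.5, 176.7]), array([197.5, 193.2])]
1.7 [array([300. , 141.3]), array([317.9, 128. ]), array([223.2, 169. ]), array([193.2, 185.6])]
1.85 [array([307. , 143.2]), array([324.8, 129.6]), array([219. , 161.3]), array([188.8, 177.8])]
hinge [array([301.9, 192.3]), array([326.9, 170.2])]
```

step_arm:
  plan:
    - {"dx": 0.97,"dy": -0.41,"dz": 0.1}
    - {"dx": 0.97,"dy": -0.41,"dz": 0.1}
    - {"dx": 0.97,"dy": -0.41,"dz": 0.1}
    - {"dx": 0.97,"dy": -0.41,"dz": 0.1}
    - {"dx": 0.97,"dy": -0.41,"dz": 0.1}
    - {"dx": 0.97,"dy": -0.41,"dz": 0.1}
    - {"dx": 0.97,"dy": -0.41,"dz": 0.1}
    - {"dx": 0.97,"dy": -0.41,"dz": 0.1}

```text
invalid input at $.plan[0]: expected keys ax, ay, az, dx, dy, dz, grip
```

step_arm:
  plan:
    - {"dx": 0.97,"dy": -0.41,"dz": 0.2}
    - {"dx": 0.97,"dy": -0.41,"dz": 0.2}
    - {"dx": 0.97,"dy": -0.41,"dz": 0.2}
    - {"dx": 0.97,"dy": -0.41,"dz": 0.2}
    - {"dx": 0.97,"dy": -0.41,"dz": 0.2}
    - {"dx": 0.97,"dy": -0.41,"dz": 0.2}
    - {"dx": 0.97,"dy": -0.41,"dz": 0.2,"az": -0.69}
    - {"dx": 0.97,"dy": -0.41,"dz": 0.2,"az": -0.69}

```text
invalid input at $.plan[0]: expected keys ax, ay, az, dx, dy, dz, grip
```

```bash
cat >> h.py <<'E'
def look(name,z,area=1500):
    "largest carton mask in the wrist picture on height z, plus picture"
    c=get_calibration("wrist");im=camera("wrist");cv2.imwrite(f"pics/{name}.png",im[:,:,::-1])
    r=im.astype(int);m=((r[:,:,0]-r[:,:,2])>15).astype(np.uint8)*255
    m=cv2.morphologyEx(m,cv2.MORPH_CLOSE,np.ones((25,25)))
    m=cv2.morphologyEx(m,cv2.MORPH_OPEN,np.ones((9,9)))
    for x in cv2.findContours(m,cv2.RETR_EXTERNAL,cv2.CHAIN_APPROX_NONE)[0]:
        if cv2.contourArea(x)<area: continue
        b=cv2.boxPoints(cv2.minAreaRect(x));P=np.array([plane("wrist",q,z,c) for q in b])
        print("mask",P.mean(0).round(1),[(np.linalg.norm(P[i]-P[i-1]).round(1),np.degrees(np.arctan2(*(P[i]-P[i-1])[1::-1])).round(1)) for i in(1,2)],b.round().tolist())
E
python3 - <<'E'
from h import *
go([568,-281,330],down(27.3));print(sense()['joints']);look("w1",32)
E
```

```text
t 0.15 pos [ 174.9 -599.7  403.8] shift [15.55 -6.52  2.47] turn [-0.01 -0.   -1.38] F [ 0.4  0.4 -0.4] w 85.4 0.0
[-1.39038186e+00  2.76988459e-01 -2.75853230e-02  1.26802191e+00
  1.24381100e-05  1.46737076e+00]
mask [ 124.  -611.9   32. ] [(np.float64(473.1), np.float64(-73.7)), (np.float64(424.1), np.float64(-151.2))] [[-0.0, 0.0], [511.0, 0.0], [511.0, 362.0], [0.0, 362.0]]
```

View pics/w1.png

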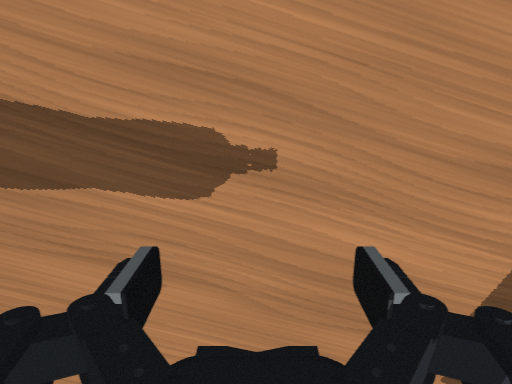

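The move was refused because every key is required. The wrist picture shows only bench, with the fingertips at (150,260) and (365,260).

step_arm:
  plan:
    - {"ax": 0,"ay": 0,"az": 0,"dx": 0.97,"dy": -0.41,"dz": 0.1,"grip": 1}
    - {"ax": 0,"ay": 0,"az": 0,"dx": 0.97,"dy": -0.41,"dz": 0.1,"grip": 1}
    - {"ax": 0,"ay": 0,"az": 0,"dx": 0.97,"dy": -0.41,"dz": 0.1,"grip": 1}
    - {"ax": 0,"ay": 0,"az": 0,"dx": 0.97,"dy": -0.41,"dz": 0.1,"grip": 1}
    - {"ax": 0,"ay": 0,"az": 0,"dx": 0.97,"dy": -0.41,"dz": 0.1,"grip": 1}
    - {"ax": 0,"ay": 0,"az": 0,"dx": 0.97,"dy": -0.41,"dz": 0.1,"grip": 1}
    - {"ax": 0,"ay": 0,"az": 0,"dx": 0.97,"dy": -0.41,"dz": 0.1,"grip": 1}
    - {"ax": 0,"ay": 0,"az": 0,"dx": 0.97,"dy": -0.41,"dz": 0.1,"grip": 1}

```text
t: 1.0
position: [371.8, -439.3, 380.4]
tcp_rot: [[0.96, 0.28, -0.0], [0.28, -0.96, 0.0], [-0.0, -0.0, -1.0]]
force: [-0.2, -0.5, 0.4]
grip_width: 85.5
grip_force: 0.0
```

step_arm:
  plan:
    - {"ax": 0,"ay": 0,"az": 0,"dx": 0.97,"dy": -0.41,"dz": 0.2,"grip": 1}
    - {"ax": 0,"ay": 0,"az": 0,"dx": 0.97,"dy": -0.41,"dz": 0.2,"grip": 1}
    - {"ax": 0,"ay": 0,"az": 0,"dx": 0.97,"dy": -0.41,"dz": 0.2,"grip": 1}
    - {"ax": 0,"ay": 0,"az": 0,"dx": 0.97,"dy": -0.41,"dz": 0.2,"grip": 1}
    - {"ax": 0,"ay": 0,"az": 0,"dx": 0.97,"dy": -0.41,"dz": 0.2,"grip": 1}
    - {"ax": 0,"ay": 0,"az": 0,"dx": 0.97,"dy": -0.41,"dz": 0.2,"grip": 1}
    - {"ax": 0,"ay": 0,"az": -0.69,"dx": 0.97,"dy": -0.41,"dz": 0.2,"grip": 1}
    - {"ax": 0,"ay": 0,"az": -0.69,"dx": 0.97,"dy": -0.41,"dz": 0.2,"grip": 1}

```text
t: 1.8
position: [565.8, -277.6, 332.2]
tcp_rot: [[0.887, 0.462, -0.0], [0.462, -0.887, -0.0], [-0.0, 0.0, -1.0]]
force: [1.1, -0.2, -0.4]
grip_width: 85.2
grip_force: 0.0
```

Run:
```python
from h import *
go([568,-281,330],down(27.3));print(sense()['joints']);look("w2",32)
```

```text
t 1.8 pos [ 565.8 -277.6  332.2] shift [0.01 0.13 0.07] turn [0.   0.   0.03] F [ 1.1 -0.2 -0.4] w 85.2 0.0
[-5.58605259e-01  3.29880020e-01 -1.10999763e-01  1.12988110e+00
 -8.15432331e-05  2.10264489e+00]
mask [ 379.3 -144.1   32. ] [(np.float64(61.5), np.float64(11.3)), (np.float64(75.6), np.float64(-67.3))] [[-4.0, 312.0], [0.0, 257.0], [84.0, 263.0], [79.0, 318.0]]
mask [ 600.4 -471.1   32. ] [(np.float64(78.0), np.float64(-62.5)), (np.float64(153.7), np.float64(-140.0))] [[418.0, 163.0], [511.0, 163.0], [511.0, 315.0], [418.0, 315.0]]
mask [ 487.7 -133.5   32. ] [(np.float64(93.6), np.float64(-10.3)), (np.float64(54.3), np.float64(-95.4))] [[10.0, 208.0], [61.0, 122.0], [122.0, 158.0], [70.0, 244.0]]
mask [ 568.2 -285.    32. ] [(np.float64(54.7), np.float64(-62.5)), (np.float64(112.0), np.float64(-150.3))] [[232.0, 116.0], [300.0, 116.0], [300.0, 243.0], [232.0, 243.0]]
```

View pics/w2.png

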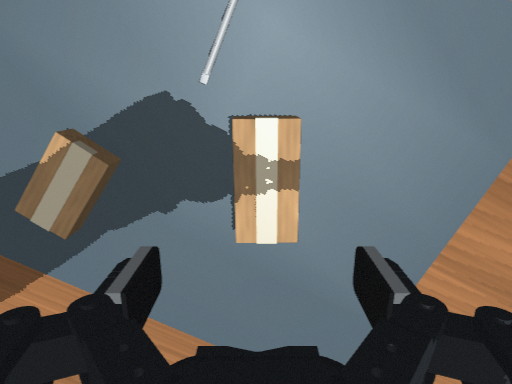

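The carton is straight ahead at columns 232–300, rows 119–243, aligned with the tool. I'll descend and grasp it 10 mm short of its middle.

Run:
```python
from h import *
go([558.5,-289.5,175],down(27.6))
```

```text
t 1.85 pos [ 568.  -274.5  331.1] shift [-0.53  0.31  5.2 ] turn [-0.02 -0.02  0.04] F [ 2.6  1.6 -0.6] w 85.4 0.0
```

step_arm:
  plan:
    - {"ax": 0,"ay": 0,"az": 0,"dx": -0.26,"dy": 0.15,"dz": 0.8,"grip": 1}
    - {"ax": 0,"ay": 0,"az": 0,"dx": -0.27,"dy": 0.16,"dz": 0.9,"grip": 1}
    - {"ax": 0,"ay": 0,"az": 0,"dx": 0,"dy": 0,"dz": 0.8,"grip": 1}
    - {"ax": 0,"ay": 0,"az": 0,"dx": 0,"dy": 0,"dz": 0,"grip": 1}
    - {"ax": 0,"ay": 0,"az": 0,"dx": 0,"dy": 0,"dz": 0,"grip": 1}

```text
t: 2.35
position: [554.7, -293.9, 257.5]
tcp_rot: [[0.889, 0.458, -0.001], [0.458, -0.889, 0.001], [-0.001, -0.001, -1.0]]
force: [0.8, -0.2, -0.6]
grip_width: 85.3
grip_force: 0.0
```

Run:
```python
from h import *
go([558.5,-289.5,175],down(27.6));look("w3",32)
```

```text
t 2.35 pos [ 554.7 -293.9  257.5] shift [ 0.18 -0.07  2.75] turn [-0.01  0.   -0.04] F [ 0.8 -0.2 -0.6] w 85.3 0.0
mask [ 580.5 -454.4   32. ] [(np.float64(33.4), np.float64(-62.7)), (np.float64(52.9), np.float64(-140.2))] [[460.0, 248.0], [511.0, 248.0], [511.0, 315.0], [460.0, 315.0]]
mask [ 502.7 -161.1   32. ] [(np.float64(33.9), np.float64(-62.7)), (np.float64(86.5), np.float64(-162.6))] [[-0.0, 120.0], [58.0, 120.0], [58.0, 252.0], [0.0, 252.0]]
mask [ 567.5 -284.9   32. ] [(np.float64(54.9), np.float64(-62.7)), (np.float64(110.5), np.float64(-150.4))] [[206.0, 96.0], [302.0, 96.0], [302.0, 268.0], [206.0, 268.0]]
```

step_arm:
  plan:
    - {"ax": 0,"ay": 0,"az": 0,"dx": 0.18,"dy": -0.07,"dz": 0.7,"grip": 1}
    - {"ax": 0,"ay": 0,"az": 0,"dx": 0,"dy": 0,"dz": 0.8,"grip": 1}
    - {"ax": 0,"ay": 0,"az": 0,"dx": 0,"dy": 0,"dz": 0.8,"grip": 1}
    - {"ax": 0,"ay": 0,"az": 0,"dx": 0,"dy": 0,"dz": 0.45,"grip": 1}
    - {"ax": 0,"ay": 0,"az": 0,"dx": 0,"dy": 0,"dz": 0,"grip": 1}
    - {"ax": 0,"ay": 0,"az": 0,"dx": 0,"dy": 0,"dz": 0,"grip": 0.2}
    - {"ax": 0,"ay": 0,"az": 0,"dx": 0,"dy": 0,"dz": 0,"grip": -0.2}
    - {"ax": 0,"ay": 0,"az": 0,"dx": 0,"dy": 0,"dz": 0,"grip": -1}

```text
t: 3.2
position: [559.9, -290.4, 177.3]
tcp_rot: [[0.889, 0.459, 0.003], [0.459, -0.889, -0.002], [0.002, 0.004, -1.0]]
force: [0.5, -1.2, 5.1]
grip_width: 55.0
grip_force: 66.6
```

step_arm:
  plan:
    - {"ax": 0,"ay": 0,"az": 0,"dx": 0,"dy": 0,"dz": 0,"grip": -1}
    - {"ax": 0,"ay": 0,"az": 0,"dx": 0,"dy": 0,"dz": 0,"grip": -1}
    - {"ax": 0,"ay": 0,"az": 0,"dx": 0,"dy": 0,"dz": 0,"grip": -1}
    - {"ax": 0,"ay": 0,"az": 0,"dx": 0,"dy": 0,"dz": 0,"grip": -1}

```text
t: 3.6
position: [559.9, -290.5, 177.4]
tcp_rot: [[0.889, 0.459, 0.003], [0.459, -0.889, -0.002], [0.002, 0.004, -1.0]]
force: [0.6, 0.4, 6.3]
grip_width: 54.8
grip_force: 66.3
```

```bash
cat >> h.py <<'E'
def bed(O=(545,159.5,35),yaw=28,tilt=28):
    a,b=np.radians([yaw,tilt]);ex=np.array([np.cos(a)*np.cos(b),np.sin(a)*np.cos(b),np.sin(b)]);ey=np.array([-np.sin(a),np.cos(a),0])
    return np.array(O,float),np.c_[ex,ey,np.cross(ex,ey)]
E
python3 - <<'E'
from h import *
go([454,110,420],down(28))
E
```

```text
t 3.6 pos [ 559.9 -290.5  177.4] shift [  3.   -13.45  -8.13] turn [ 0.03 -0.01 -0.09] F [0.6 0.4 6.3] w 54.8 66.3
```

step_arm:
  plan:
    - {"ax": 0,"ay": 0,"az": 0,"dx": 0,"dy": 0,"dz": -0.5,"grip": -1}
    - {"ax": 0,"ay": 0,"az": 0,"dx": 0,"dy": 0,"dz": -0.9,"grip": -1}
    - {"ax": 0,"ay": 0,"az": 0,"dx": 0,"dy": 0,"dz": -0.9,"grip": -1}
    - {"ax": 0,"ay": 0,"az": 0,"dx": 0,"dy": 0,"dz": -0.9,"grip": -1}
    - {"ax": 0,"ay": 0,"az": 0,"dx": 0.2,"dy": -0.45,"dz": -0.9,"grip": -1}
    - {"ax": 0,"ay": 0,"az": 0,"dx": 0.2,"dy": -0.8,"dz": -0.9,"grip": -1}
    - {"ax": 0,"ay": 0,"az": 0,"dx": 0.2,"dy": -0.9,"dz": -0.9,"grip": -1}
    - {"ax": 0,"ay": 0,"az": 0,"dx": 0.2,"dy": -0.9,"dz": -0.9,"grip": -1}

```text
t: 4.4
position: [537.1, -196.2, 380.4]
tcp_rot: [[0.889, 0.458, -0.001], [0.458, -0.889, 0.001], [-0.001, -0.001, -1.0]]
force: [0.0, -0.4, -3.0]
grip_width: 55.1
grip_force: 65.4
```

step_arm:
  plan:
    - {"ax": 0,"ay": 0,"az": 0,"dx": 0.2,"dy": -0.9,"dz": -0.8,"grip": -1}
    - {"ax": 0,"ay": 0,"az": 0,"dx": 0.2,"dy": -0.9,"dz": -0.53,"grip": -1}
    - {"ax": 0,"ay": 0,"az": 0,"dx": 0.2,"dy": -0.9,"dz": 0,"grip": -1}
    - {"ax": 0,"ay": 0,"az": 0,"dx": 0.2,"dy": -0.9,"dz": 0,"grip": -1}
    - {"ax": 0,"ay": 0,"az": 0,"dx": 0.2,"dy": -0.9,"dz": 0,"grip": -1}
    - {"ax": 0,"ay": 0,"az": 0,"dx": 0.3,"dy": -0.9,"dz": 0,"grip": -1}
    - {"ax": 0,"ay": 0,"az": 0,"dx": 0.3,"dy": -0.9,"dz": 0,"grip": -1}
    - {"ax": 0,"ay": 0,"az": 0,"dx": 0.2,"dy": -0.9,"dz": 0,"grip": -1}

```text
t: 5.2
position: [486.1, 20.6, 419.3]
tcp_rot: [[0.889, 0.459, -0.001], [0.459, -0.889, 0.0], [-0.001, -0.001, -1.0]]
force: [0.1, 0.0, -1.8]
grip_width: 55.0
grip_force: 65.5
```

step_arm:
  plan:
    - {"ax": 0,"ay": 0,"az": 0,"dx": 0.2,"dy": -0.9,"dz": 0,"grip": -1}
    - {"ax": 0,"ay": 0,"az": -0.09,"dx": 0.2,"dy": -0.9,"dz": 0,"grip": -1}
    - {"ax": 0,"ay": 0,"az": 0,"dx": 0.2,"dy": -0.5,"dz": 0,"grip": -1}
    - {"ax": 0,"ay": 0,"az": 0,"dx": 0,"dy": 0,"dz": 0,"grip": -1}
    - {"ax": 0,"ay": 0,"az": 0,"dx": 0,"dy": 0,"dz": 0,"grip": -1}
    - {"ax": 0,"ay": 0,"az": 0,"dx": 0,"dy": 0,"dz": 0,"grip": -1}

```text
t: 5.8
position: [471.1, 88.3, 419.2]
tcp_rot: [[0.883, 0.469, -0.0], [0.469, -0.883, -0.0], [-0.0, 0.0, -1.0]]
force: [0.3, -0.0, -2.8]
grip_width: 54.8
grip_force: 65.4
```

Run:
```python
from h import *
go([454,110,420],down(28));look("w4",32)
O,R=bed()
for p in([0,55,50],[0,-55,50],[0,55,0],[0,-55,0],[156,55,0],[156,-55,0],[140,58,74.5]):print(p,proj("wrist",O+R@p).round(1))
```

```text
t 5.8 pos [471.1  88.3 419.2] shift [-0.16 -0.91 -0.03] turn [ 0.  0. -0.] F [ 0.3 -0.  -2.8] w 54.8 65.4
mask [ 482.2 -119.4   32. ] [(np.float64(85.4), np.float64(-7.6)), (np.float64(64.6), np.float64(-101.4))] [[373.0, 244.0], [423.0, 188.0], [461.0, 222.0], [410.0, 278.0]]
mask [330.8 134.6  32. ] [(np.float64(313.4), np.float64(15.3)), (np.float64(355.4), np.float64(-62.0))] [[0.0, 350.0], [0.0, 114.0], [335.0, 114.0], [335.0, 350.0]]
[0, 55, 50] [164.5  89.7]
[0, -55, 50] [286.5  89.7]
[0, 55, 0] [174.4  65.8]
[0, -55, 0] [283.2  65.7]
[156, 55, 0] [ 133.5 -160. ]
[156, -55, 0] [ 296.2 -160. ]
[140, 58, 74.5] [  99.6 -125.1]
```

View pics/w4.png

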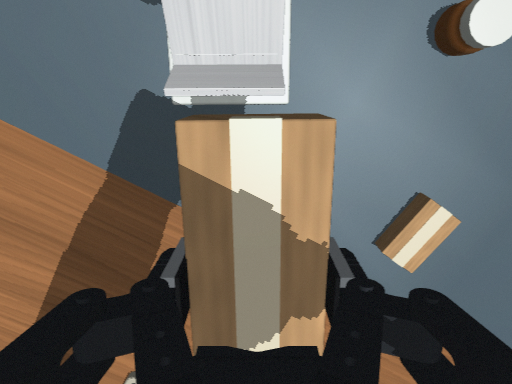

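The backstop's inner face is seen from (172,65)–(283,65) to (165,90)–(286,90). That matches the predicted cradle pose within about 1 px, so I'll use it.

```bash
cat >> h.py <<'E'
def place(c,off,h,**k):
    "go to the carton centre c (bed frame); off = carton centre in tool frame; h above"
    O,B=bed(**k);Rt=np.c_[B[:,0],-B[:,1],-B[:,2]]
    s=sense();R=np.array(s['tcp_rot']);now=B.T@(np.array(s['position'])+R@off-O)
    print("now carton in bed",now.round(1),"F bed",(B.T@s['force']).round(1))
    go(O+B@(np.array(c)+[0,0,h])-Rt@np.array(off),Rt,True)
E
python3 - <<'E'
from h import *
place([63,0,16],[9.3,0,161.4],110)
E
```

```text
now carton in bed [ 25.7 -28.3 238.6] F bed [-1.1 -0.5 -2.1]
t 5.85 pos [471.2  88.2 419.1] shift [-1.32 -0.94  3.27] turn [ 0.   3.5 -0. ] F [ 0.2 -0.4 -2.4] w 55.2 65.4
```

step_arm:
  plan:
    - {"ax": 0,"ay": 0,"az": 0,"dx": -0.7,"dy": -0.5,"dz": 0,"grip": -1}
    - {"ax": 0,"ay": 0,"az": 0,"dx": -0.6,"dy": -0.44,"dz": 0,"grip": -1}
    - {"ax": 0,"ay": 0.7,"az": 0,"dx": 0,"dy": 0,"dz": 0,"grip": -1}
    - {"ax": 0,"ay": 0.7,"az": 0,"dx": 0,"dy": 0,"dz": 0,"grip": -1}
    - {"ax": 0,"ay": 0.7,"az": 0,"dx": 0,"dy": 0,"dz": 0,"grip": -1}
    - {"ax": 0,"ay": 0.7,"az": 0,"dx": 0,"dy": 0,"dz": 0,"grip": -1}
    - {"ax": 0,"ay": 0.7,"az": 0,"dx": 0,"dy": 0,"dz": 0,"grip": -1}
    - {"ax": 0,"ay": 0,"az": 0,"dx": 0,"dy": 0,"dz": 0,"grip": -1}

```text
t: 6.65
position: [422.3, 94.5, 418.4]
tcp_rot: [[0.781, 0.468, 0.414], [0.413, -0.884, 0.219], [0.469, -0.0, -0.883]]
force: [-1.1, -0.3, -2.8]
grip_width: 54.8
grip_force: 65.5
```

Run:
```python
from h import *
place([63,0,16],[9.3,0,161.4],70);print(sense()['joints'])
```

```text
now carton in bed [6.660e+01 1.000e-01 2.423e+02] F bed [-2.3  0.2 -2. ]
t 6.65 pos [422.3  94.5 418.4] shift [-0.12  0.01  5.21] turn [ 0.01  0.01 -0.01] F [-1.1 -0.3 -2.8] w 54.8 65.5
[ 0.01124075 -0.25365123 -0.58422748  0.79954121  0.21630388  2.71457791]
```

step_arm:
  plan:
    - {"ax": 0,"ay": 0,"az": 0,"dx": -0.12,"dy": 0,"dz": 0.8,"grip": -1}
    - {"ax": 0,"ay": 0,"az": 0,"dx": 0,"dy": 0,"dz": 0.9,"grip": -1}
    - {"ax": 0,"ay": 0,"az": 0,"dx": 0,"dy": 0,"dz": 0.9,"grip": -1}
    - {"ax": 0,"ay": 0,"az": 0,"dx": 0,"dy": 0,"dz": 0.9,"grip": -1}
    - {"ax": 0,"ay": 0,"az": 0,"dx": 0,"dy": 0,"dz": 0.9,"grip": -1}
    - {"ax": 0,"ay": 0,"az": 0,"dx": 0,"dy": 0,"dz": 0.8,"grip": -1}
    - {"ax": 0,"ay": 0,"az": 0,"dx": 0,"dy": 0,"dz": 0,"grip": -1}
    - {"ax": 0,"ay": 0,"az": 0,"dx": 0,"dy": 0,"dz": 0,"grip": -1}

```text
t: 7.45
position: [485.4, 128.1, 279.1]
tcp_rot: [[0.781, 0.469, 0.412], [0.415, -0.883, 0.219], [0.466, -0.001, -0.885]]
force: [0.2, -0.3, -1.4]
grip_width: 54.9
grip_force: 65.2
```

Run:
```python
from h import *
place([63,0,16],[9.3,0,161.4],5);print(sense()['joints'])
for n in("scene",):
    im=camera(n);cv2.imwrite("pics/s5.png",cv2.resize(im[110:260,230:390],None,fx=4,fy=4,interpolation=cv2.INTER_CUBIC)[:,:,::-1])
```

```text
now carton in bed [63.9  0.3 85.7] F bed [-0.6 -0.4 -1.2]
t 7.45 pos [485.4 128.1 279.1] shift [-0.05  0.01  2.16] turn [-0.    0.03 -0.  ] F [ 0.2 -0.3 -1.4] w 54.9 65.2
[ 0.08562477  0.02471985 -0.66944083  0.42526177  0.18444281  2.78130783]
```

View pics/s5.png

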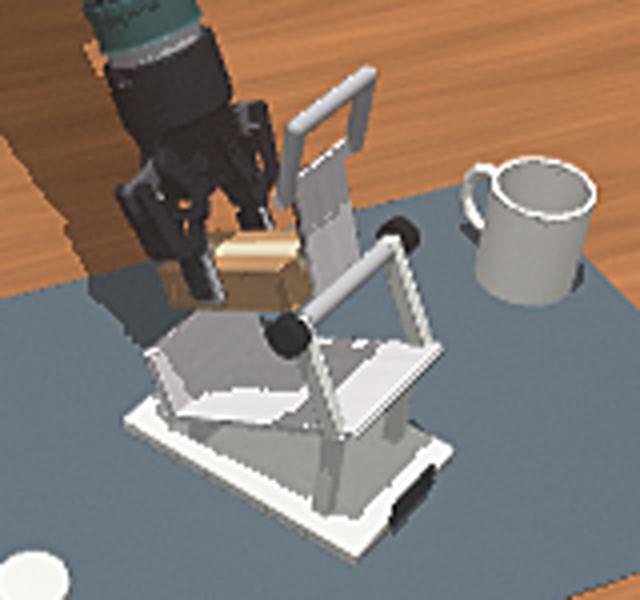

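The carton sits squarely above the cradle, clear of the flap and backstop. I'll go on down.

step_arm:
  plan:
    - {"ax": 0,"ay": 0.03,"az": 0,"dx": -0.05,"dy": 0,"dz": 0.5,"grip": -1}
    - {"ax": 0,"ay": 0,"az": 0,"dx": 0,"dy": 0,"dz": 0.6,"grip": -1}
    - {"ax": 0,"ay": 0,"az": 0,"dx": 0,"dy": 0,"dz": 0.6,"grip": -1}
    - {"ax": 0,"ay": 0,"az": 0,"dx": 0,"dy": 0,"dz": 0.4,"grip": -1}
    - {"ax": 0,"ay": 0,"az": 0,"dx": 0,"dy": 0,"dz": 0,"grip": -1}
    - {"ax": 0,"ay": 0,"az": 0,"dx": 0,"dy": 0,"dz": 0,"grip": -1}

```text
t: 8.1
position: [510.7, 141.7, 224.2]
tcp_rot: [[0.777, 0.47, 0.418], [0.414, -0.883, 0.222], [0.474, 0.0, -0.881]]
force: [0.2, -0.3, -2.4]
grip_width: 55.1
grip_force: 65.3
```

Run:
```python
from h import *
place([57,0,16],[9.3,0,161.4],2)
```

```text
now carton in bed [64.8  0.3 23.8] F bed [-1.1 -0.4 -2.1]
t 8.1 pos [510.7 141.7 224.2] shift [-0.23  0.01  0.19] turn [ 0.   -0.03  0.  ] F [ 0.2 -0.3 -2.4] w 55.1 65.3
```

step_arm:
  plan:
    - {"ax": 0,"ay": 0,"az": 0,"dx": -0.08,"dy": 0,"dz": 0.1,"grip": -1}
    - {"ax": 0,"ay": -0.02,"az": 0,"dx": -0.08,"dy": 0,"dz": 0.08,"grip": -1}
    - {"ax": 0,"ay": 0,"az": 0,"dx": -0.08,"dy": 0,"dz": 0,"grip": -1}
    - {"ax": 0,"ay": 0,"az": 0,"dx": -0.03,"dy": 0,"dz": 0,"grip": -1}
    - {"ax": 0,"ay": 0,"az": 0,"dx": 0,"dy": 0,"dz": 0,"grip": -1}
    - {"ax": 0,"ay": 0,"az": 0,"dx": 0,"dy": 0,"dz": 0,"grip": -1}

```text
t: 8.7
position: [507.0, 139.8, 215.4]
tcp_rot: [[0.778, 0.47, 0.417], [0.414, -0.883, 0.222], [0.472, 0.0, -0.881]]
force: [3.1, 1.5, -0.5]
grip_width: 54.5
grip_force: 65.2
```

Run:
```python
from h import *
place([56,0,16],[9.3,0,161.4],0)
```

```text
now carton in bed [56.7  0.5 18.1] F bed [ 2.8 -0.1 -2.1]
t 8.7 pos [507.  139.8 215.4] shift [-0.01  0.01  0.07] turn [-0.   -0.02  0.  ] F [ 3.1  1.5 -0.5] w 54.5 65.2
```

The x force shows contact with the backstop, so now I'll lower gently.

step_arm:
  plan:
    - {"ax": 0,"ay": 0,"az": 0,"dx": 0,"dy": 0,"dz": 0.03,"grip": -1}
    - {"ax": 0,"ay": -0.01,"az": 0,"dx": 0,"dy": 0,"dz": 0.03,"grip": -1}
    - {"ax": 0,"ay": 0,"az": 0,"dx": 0,"dy": 0,"dz": 0.02,"grip": -1}
    - {"ax": 0,"ay": 0,"az": 0,"dx": 0,"dy": 0,"dz": 0,"grip": -1}
    - {"ax": 0,"ay": 0,"az": 0,"dx": 0,"dy": 0,"dz": 0,"grip": -1}

```text
t: 9.2
position: [508.2, 140.2, 213.3]
tcp_rot: [[0.778, 0.47, 0.416], [0.415, -0.883, 0.221], [0.471, 0.001, -0.882]]
force: [3.7, 1.9, -0.0]
grip_width: 55.0
grip_force: 65.6
```

Run:
```python
from h import *
place([56,0,16],[9.3,0,161.4],0)
```

```text
now carton in bed [56.6  0.2 15.6] F bed [ 3.7 -0.1 -2. ]
t 9.2 pos [508.2 140.2 213.3] shift [-0.01  0.01 -0.01] turn [ 0.   -0.01  0.  ] F [ 3.7  1.9 -0. ] w 55.0 65.6
```

step_arm:
  plan:
    - {"ax": 0,"ay": 0,"az": 0,"dx": 0,"dy": 0,"dz": 0.03,"grip": -1}
    - {"ax": 0,"ay": 0,"az": 0,"dx": 0,"dy": 0,"dz": 0.03,"grip": -1}
    - {"ax": 0,"ay": 0,"az": 0,"dx": 0,"dy": 0,"dz": 0,"grip": -1}
    - {"ax": 0,"ay": 0,"az": 0,"dx": 0,"dy": 0,"dz": 0,"grip": -1}

```text
t: 9.6
position: [508.3, 140.4, 213.0]
tcp_rot: [[0.779, 0.47, 0.416], [0.414, -0.883, 0.221], [0.471, 0.001, -0.882]]
force: [-8.0, -4.3, 15.3]
grip_width: 55.1
grip_force: 68.1
```

Run:
```python
from h import *
place([56,0,16],[9.3,0,161.4],0)
```

```text
now carton in bed [56.6  0.2 15.2] F bed [-0.8 -0.1 17.8]
t 9.6 pos [508.3 140.4 213. ] shift [-0.01  0.01 -0.03] turn [ 0.   -0.01  0.  ] F [-8.  -4.3 15.3] w 55.1 68.1
```

step_arm:
  plan:
    - {"ax": 0,"ay": 0,"az": 0,"dx": 0,"dy": 0,"dz": -0.03,"grip": -1}
    - {"ax": 0,"ay": 0,"az": 0,"dx": 0,"dy": 0,"dz": 0,"grip": 0.35}
    - {"ax": 0,"ay": 0,"az": 0,"dx": 0,"dy": 0,"dz": 0,"grip": 0.5}
    - {"ax": 0,"ay": 0,"az": 0,"dx": 0,"dy": 0,"dz": 0,"grip": 0.7}
    - {"ax": 0,"ay": 0,"az": 0,"dx": 0,"dy": 0,"dz": 0,"grip": 0.9}
    - {"ax": 0,"ay": 0,"az": 0,"dx": 0,"dy": 0,"dz": 0,"grip": 0.9}
    - {"ax": 0,"ay": 0,"az": 0,"dx": 0,"dy": 0,"dz": -0.3,"grip": 0.9}
    - {"ax": 0,"ay": 0,"az": 0,"dx": 0,"dy": 0,"dz": -0.6,"grip": 0.9}

```text
t: 10.4
position: [495.9, 134.3, 235.1]
tcp_rot: [[0.781, 0.47, 0.412], [0.415, -0.883, 0.22], [0.467, -0.001, -0.884]]
force: [0.1, 0.4, 0.3]
grip_width: 81.0
grip_force: 0.0
```

step_arm:
  plan:
    - {"ax": 0,"ay": 0,"az": 0,"dx": 0,"dy": 0,"dz": -0.9,"grip": 1}
    - {"ax": 0,"ay": 0,"az": 0,"dx": 0,"dy": 0,"dz": -0.9,"grip": 1}
    - {"ax": 0,"ay": 0,"az": 0,"dx": 0,"dy": 0,"dz": -0.9,"grip": 1}
    - {"ax": 0,"ay": 0,"az": 0,"dx": 0,"dy": 0,"dz": -0.6,"grip": 1}
    - {"ax": 0,"ay": 0,"az": 0,"dx": 0,"dy": 0,"dz": 0,"grip": 1}
    - {"ax": 0,"ay": 0,"az": 0,"dx": 0,"dy": 0,"dz": 0,"grip": 1}

```text
t: 11.0
position: [455.5, 112.5, 323.6]
tcp_rot: [[0.779, 0.47, 0.416], [0.415, -0.883, 0.221], [0.471, 0.001, -0.882]]
force: [0.5, -0.4, -0.4]
grip_width: 85.7
grip_force: 0.0
```

Run:
```python
from h import *
look("w6",80)
O,B=bed()
print("expect",[proj("wrist",O+B@p).round(0).tolist() for p in([110,28,32],[110,-28,32],[0,28,32],[0,-28,32],[0,55,50],[0,-55,50])])
go([500,-100,330],down(-7.7))
```

```text
mask [654.5  10.8  80. ] [(np.float64(31.0), np.float64(-62.0)), (np.float64(43.5), np.float64(-160.7))] [[472.0, 166.0], [511.0, 166.0], [511.0, 220.0], [472.0, 220.0]]
mask [583.9 180.6  80. ] [(np.float64(64.4), np.float64(-62.0)), (np.float64(115.8), np.float64(-153.3))] [[218.0, 103.0], [296.0, 103.0], [296.0, 245.0], [218.0, 245.0]]
mask [739.9 109.8  80. ] [(np.float64(168.4), np.float64(-61.9)), (np.float64(104.9), np.float64(-160.7))] [[321.0, 0.0], [511.0, 0.0], [511.0, 109.0], [321.0, 109.0]]
expect [[218.0, 105.0], [298.0, 105.0], [223.0, 247.0], [293.0, 247.0], [185.0, 258.0], [331.0, 258.0]]
t 11.05 pos [455.4 112.5 322.7] shift [-1.66  6.95 -1.16] turn [-1.09 -3.38  4.37] F [ 0.  -0.4  0.4] w 85.4 0.0
```

View pics/w6.png

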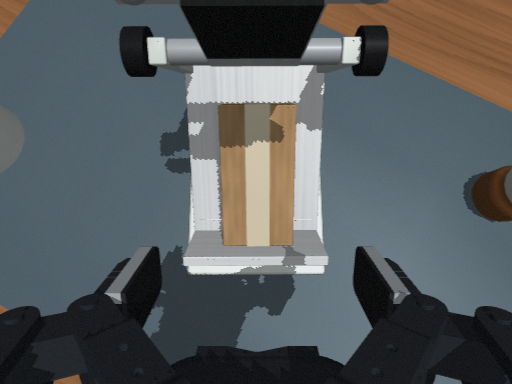

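The long carton lies square, centred and against the backstop, at columns 218–296 with its end at row 245, as predicted. Next is the short carton.

step_arm:
  plan:
    - {"ax": 0,"ay": -0.8,"az": 0,"dx": -0.2,"dy": 0,"dz": -0.3,"grip": 1}
    - {"ax": 0,"ay": -0.9,"az": 0,"dx": -0.2,"dy": 0,"dz": -0.3,"grip": 1}
    - {"ax": 0,"ay": -0.9,"az": 0,"dx": -0.2,"dy": 0,"dz": 0,"grip": 1}
    - {"ax": 0,"ay": -0.9,"az": 0,"dx": -0.2,"dy": 0,"dz": 0,"grip": 1}
    - {"ax": 0,"ay": 0,"az": 0,"dx": -0.3,"dy": 0.9,"dz": 0,"grip": 1}
    - {"ax": 0,"ay": 0,"az": 0,"dx": -0.3,"dy": 0.9,"dz": 0,"grip": 1}
    - {"ax": 0,"ay": 0,"az": 0,"dx": -0.3,"dy": 0.9,"dz": 0,"grip": 1}
    - {"ax": 0,"ay": 0,"az": 0,"dx": -0.3,"dy": 0.9,"dz": 0,"grip": 1}

```text
t: 11.85
position: [448.0, -14.7, 330.5]
tcp_rot: [[0.882, 0.47, -0.003], [0.47, -0.882, 0.001], [-0.002, -0.002, -1.0]]
force: [-0.6, 0.1, -0.2]
grip_width: 85.4
grip_force: 0.0
```

step_arm:
  plan:
    - {"ax": 0,"ay": 0,"az": 0,"dx": -0.3,"dy": 0.9,"dz": 0,"grip": 1}
    - {"ax": 0,"ay": 0,"az": 0,"dx": -0.3,"dy": 0.9,"dz": 0,"grip": 1}
    - {"ax": 0,"ay": 0,"az": 0,"dx": -0.3,"dy": 0.9,"dz": 0,"grip": 1}
    - {"ax": 0,"ay": 0,"az": 0,"dx": -0.3,"dy": 0.9,"dz": 0,"grip": 1}
    - {"ax": 0,"ay": 0,"az": 0,"dx": 0,"dy": 0,"dz": 0,"grip": 1}
    - {"ax": 0,"ay": 0,"az": 0,"dx": 0,"dy": 0,"dz": 0,"grip": 1}

```text
t: 12.45
position: [466.7, -126.3, 330.7]
tcp_rot: [[0.883, 0.469, -0.003], [0.469, -0.883, 0.002], [-0.002, -0.003, -1.0]]
force: [-1.1, 0.2, 0.9]
grip_width: 85.7
grip_force: 0.0
```

Run:
```python
from h import *
go([482,-128,280],down(-7.7),True);print(sense()['joints']);look("w7",28)
```

```text
t 12.45 pos [ 466.7 -126.3  330.7] shift [ 0.51 -0.01  1.69] turn [-0.02  0.02  4.46] F [-1.1  0.2  0.9] w 85.7 0.0
[-3.98233351e-01  8.11914182e-02 -4.25845909e-01  1.06689441e+00
  4.40806526e-04  2.25539226e+00]
mask [ 302.7 -115.4   28. ] [(np.float64(149.1), np.float64(-6.7)), (np.float64(370.8), np.float64(-90.0))] [[-59.0, 283.0], [1.0, 155.0], [370.0, 329.0], [310.0, 457.0]]
mask [ 480.6 -128.1   28. ] [(np.float64(84.2), np.float64(-8.9)), (np.float64(51.0), np.float64(-97.5))] [[214.0, 187.0], [273.0, 107.0], [323.0, 144.0], [263.0, 224.0]]
```

step_arm:
  plan:
    - {"ax": 0,"ay": 0,"az": 0.9,"dx": 0,"dy": 0,"dz": 0,"grip": 1}
    - {"ax": 0,"ay": 0,"az": 0.9,"dx": 0,"dy": 0,"dz": 0,"grip": 1}
    - {"ax": 0,"ay": 0,"az": 0.9,"dx": 0,"dy": 0,"dz": 0,"grip": 1}
    - {"ax": 0,"ay": 0,"az": 0.9,"dx": 0,"dy": 0,"dz": 0,"grip": 1}
    - {"ax": 0,"ay": 0,"az": 0.9,"dx": 0,"dy": 0,"dz": 0,"grip": 1}
    - {"ax": 0,"ay": 0,"az": 0,"dx": 0.46,"dy": 0,"dz": 0.8,"grip": 1}
    - {"ax": 0,"ay": 0,"az": 0,"dx": 0,"dy": 0,"dz": 0.9,"grip": 1}
    - {"ax": 0,"ay": 0,"az": 0,"dx": 0,"dy": 0,"dz": 0.6,"grip": 1}

```text
t: 13.3
position: [479.9, -126.4, 261.3]
tcp_rot: [[0.991, -0.137, -0.002], [-0.137, -0.991, 0.001], [-0.002, -0.001, -1.0]]
force: [-1.0, 0.5, -0.7]
grip_width: 85.5
grip_force: 0.0
```

step_arm:
  plan:
    - {"ax": 0,"ay": 0,"az": 0,"dx": 0,"dy": 0,"dz": 0,"grip": 1}
    - {"ax": 0,"ay": 0,"az": 0,"dx": 0,"dy": 0,"dz": 0,"grip": 1}

```text
t: 13.5
position: [480.2, -127.1, 263.0]
tcp_rot: [[0.991, -0.137, -0.001], [-0.137, -0.991, 0.001], [-0.002, -0.001, -1.0]]
force: [-0.0, -0.2, -0.4]
grip_width: 85.2
grip_force: 0.0
```

Run:
```python
from h import *
go([480.6,-128.1,177],down(-8.2),True);print(sense()['joints']);look("w8",28)
```

```text
t 13.5 pos [ 480.2 -127.1  263. ] shift [0.02 0.03 2.87] turn [-0.    0.01  0.04] F [-0.  -0.2 -0.4] w 85.2 0.0
[-3.88943354e-01  1.74338865e-01 -4.79452667e-01  9.18600666e-01
  1.40556596e-04  2.89056637e+00]
mask [ 367.8 -115.    28. ] [(np.float64(161.5), np.float64(-90.1)), (np.float64(45.9), np.float64(-176.8))] [[152.0, 334.0], [368.0, 309.0], [374.0, 359.0], [158.0, 384.0]]
mask [ 481.9 -128.9   28. ] [(np.float64(49.0), np.float64(-97.9)), (np.float64(88.3), np.float64(174.2))] [[220.0, 137.0], [299.0, 137.0], [299.0, 264.0], [220.0, 264.0]]
```

step_arm:
  plan:
    - {"ax": 0,"ay": 0,"az": 0,"dx": 0.02,"dy": 0.05,"dz": 0.7,"grip": 1}
    - {"ax": 0,"ay": 0,"az": 0,"dx": 0,"dy": 0,"dz": 0.8,"grip": 1}
    - {"ax": 0,"ay": 0,"az": 0,"dx": 0,"dy": 0,"dz": 0.8,"grip": 1}
    - {"ax": 0,"ay": 0,"az": 0,"dx": 0,"dy": 0,"dz": 0.55,"grip": 1}
    - {"ax": 0,"ay": 0,"az": 0,"dx": 0,"dy": 0,"dz": 0,"grip": 1}
    - {"ax": 0,"ay": 0,"az": 0,"dx": 0,"dy": 0,"dz": 0,"grip": 0.2}
    - {"ax": 0,"ay": 0,"az": 0,"dx": 0,"dy": 0,"dz": 0,"grip": -0.2}
    - {"ax": 0,"ay": 0,"az": 0,"dx": 0,"dy": 0,"dz": 0,"grip": -1}

```text
t: 14.35
position: [482.2, -130.1, 179.7]
tcp_rot: [[0.99, -0.139, 0.004], [-0.139, -0.99, -0.001], [0.004, 0.001, -1.0]]
force: [0.9, -1.1, -2.7]
grip_width: 48.8
grip_force: 63.0
```

step_arm:
  plan:
    - {"ax": 0,"ay": 0,"az": 0,"dx": 0,"dy": 0,"dz": 0,"grip": -1}
    - {"ax": 0,"ay": 0,"az": 0,"dx": 0,"dy": 0,"dz": 0,"grip": -1}
    - {"ax": 0,"ay": 0,"az": 0,"dx": 0,"dy": 0,"dz": 0,"grip": -1}
    - {"ax": 0,"ay": 0,"az": 0,"dx": 0,"dy": 0,"dz": 0,"grip": -1}

```text
t: 14.75
position: [482.2, -130.1, 179.7]
tcp_rot: [[0.99, -0.139, 0.004], [-0.139, -0.99, -0.001], [0.004, 0.001, -1.0]]
force: [0.6, -0.4, 6.4]
grip_width: 48.9
grip_force: 64.2
```

step_arm:
  plan:
    - {"ax": 0,"ay": 0,"az": 0,"dx": 0,"dy": 0,"dz": -0.5,"grip": -1}
    - {"ax": 0,"ay": 0,"az": 0,"dx": 0,"dy": 0,"dz": -0.9,"grip": -1}
    - {"ax": 0,"ay": 0,"az": 0,"dx": 0,"dy": 0,"dz": -1,"grip": -1}
    - {"ax": 0,"ay": 0,"az": -0.9,"dx": 0,"dy": 0,"dz": -1,"grip": -1}
    - {"ax": 0,"ay": 0,"az": -0.9,"dx": 0,"dy": 0,"dz": -1,"grip": -1}
    - {"ax": 0,"ay": 0,"az": -0.9,"dx": 0,"dy": 0,"dz": -1,"grip": -1}
    - {"ax": 0,"ay": 0,"az": -0.9,"dx": 0,"dy": 0,"dz": -1,"grip": -1}
    - {"ax": 0,"ay": 0,"az": -0.9,"dx": 0,"dy": 0,"dz": -1,"grip": -1}

```text
t: 15.55
position: [480.4, -129.4, 401.1]
tcp_rot: [[0.88, 0.474, -0.0], [0.474, -0.88, -0.0], [-0.0, -0.0, -1.0]]
force: [0.2, -0.6, -1.6]
grip_width: 49.0
grip_force: 63.1
```

Run:
```python
from h import *
O,B=bed();off=np.array([-1,0,165.7]);Rt=np.c_[B[:,0],-B[:,1],-B[:,2]]
go(O+B@[50,0,46+160]-Rt@off,down(28))
```

```text
t 15.55 pos [ 480.4 -129.4  401.1] shift [ 2.15 -7.48  0.47] turn [-0.    0.    0.04] F [ 0.2 -0.6 -1.6] w 49.0 63.1
```

step_arm:
  plan:
    - {"ax": 0,"ay": 0,"az": 0,"dx": 0.2,"dy": -0.9,"dz": 0,"grip": -1}
    - {"ax": 0,"ay": 0,"az": 0,"dx": 0.25,"dy": -0.9,"dz": 0,"grip": -1}
    - {"ax": 0,"ay": 0,"az": 0,"dx": 0.25,"dy": -0.9,"dz": 0,"grip": -1}
    - {"ax": 0,"ay": 0,"az": 0,"dx": 0.25,"dy": -0.9,"dz": 0,"grip": -1}
    - {"ax": 0,"ay": 0,"az": 0,"dx": 0.25,"dy": -0.9,"dz": 0,"grip": -1}
    - {"ax": 0,"ay": 0,"az": 0,"dx": 0.25,"dy": -0.9,"dz": 0,"grip": -1}
    - {"ax": 0,"ay": 0,"az": 0,"dx": 0.25,"dy": -0.9,"dz": 0,"grip": -1}
    - {"ax": 0,"ay": 0,"az": 0,"dx": 0.25,"dy": -0.9,"dz": 0,"grip": -1}

```text
t: 16.35
position: [430.2, 89.6, 399.9]
tcp_rot: [[0.883, 0.47, 0.0], [0.47, -0.883, 0.0], [0.0, 0.0, -1.0]]
force: [0.8, 0.0, -1.4]
grip_width: 49.0
grip_force: 63.1
```

step_arm:
  plan:
    - {"ax": 0,"ay": 0.7,"az": 0,"dx": 0,"dy": 0,"dz": 0,"grip": -1}
    - {"ax": 0,"ay": 0.7,"az": 0,"dx": 0,"dy": 0,"dz": 0,"grip": -1}
    - {"ax": 0,"ay": 0.7,"az": 0,"dx": 0,"dy": 0,"dz": 0,"grip": -1}
    - {"ax": 0,"ay": 0.7,"az": 0,"dx": 0,"dy": 0,"dz": 0,"grip": -1}
    - {"ax": 0,"ay": 0.7,"az": 0,"dx": 0,"dy": 0,"dz": 0,"grip": -1}
    - {"ax": 0,"ay": 0,"az": 0,"dx": 0,"dy": 0,"dz": 0,"grip": -1}
    - {"ax": 0,"ay": 0,"az": 0,"dx": 0,"dy": 0,"dz": 0,"grip": -1}

```text
t: 17.05
position: [430.3, 88.4, 399.4]
tcp_rot: [[0.781, 0.469, 0.412], [0.415, -0.883, 0.219], [0.467, -0.0, -0.884]]
force: [-0.8, 0.4, -1.9]
grip_width: 48.7
grip_force: 63.3
```

Run:
```python
from h import *
place([50,0,46],[-1,0,165.7],40);look("w9",32)
```

```text
now carton in bed [ 50.6  -8.9 219.3] F bed [-1.4  0.8 -1.4]
t 17.05 pos [430.3  88.4 399.4] shift [-0.04 -0.3   4.44] turn [-0.    0.02 -0.  ] F [-0.8  0.4 -1.9] w 48.7 63.3
mask [350.8 315.4  32. ] [(np.float64(90.4), np.float64(-62.0)), (np.float64(117.1), np.float64(-146.0))] [[-0.0, 241.0], [80.0, 241.0], [80.0, 352.0], [0.0, 352.0]]
mask [536.2 144.7  32. ] [(np.float64(157.1), np.float64(-62.0)), (np.float64(279.9), np.float64(-154.2))] [[193.0, 105.0], [321.0, 105.0], [321.0, 350.0], [193.0, 350.0]]
mask [776.1 110.9  32. ] [(np.float64(371.0), np.float64(-62.0)), (np.float64(186.9), np.float64(-160.5))] [[229.0, 0.0], [511.0, 0.0], [511.0, 133.0], [229.0, 133.0]]
mask [604.5 500.5  32. ] [(np.float64(96.0), np.float64(-62.0)), (np.float64(122.4), np.float64(-145.8))] [[-0.0, 0.0], [73.0, 0.0], [73.0, 85.0], [0.0, 85.0]]
```

View pics/w9.png

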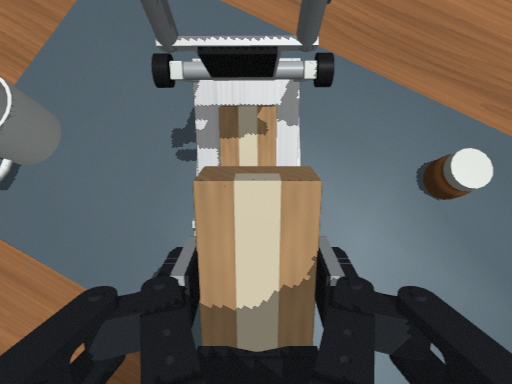

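The held short carton is square (columns 193–321) and about 9 mm right of the long one (220–276), which fits the computed −8.9 mm. I'll correct that and descend.

step_arm:
  plan:
    - {"ax": 0,"ay": 0,"az": 0,"dx": 0,"dy": -0.15,"dz": 0.6,"grip": -1}
    - {"ax": 0,"ay": 0,"az": 0,"dx": 0,"dy": -0.15,"dz": 0.8,"grip": -1}
    - {"ax": 0,"ay": 0,"az": 0,"dx": 0,"dy": 0,"dz": 0.9,"grip": -1}
    - {"ax": 0,"ay": 0,"az": 0,"dx": 0,"dy": 0,"dz": 0.9,"grip": -1}
    - {"ax": 0,"ay": 0,"az": 0,"dx": 0,"dy": 0,"dz": 0.7,"grip": -1}
    - {"ax": 0,"ay": 0.02,"az": 0,"dx": 0,"dy": 0,"dz": 0.5,"grip": -1}
    - {"ax": 0,"ay": 0,"az": 0,"dx": 0,"dy": 0,"dz": 0.4,"grip": -1}
    - {"ax": 0,"ay": 0,"az": 0,"dx": 0,"dy": 0,"dz": 0,"grip": -1}

```text
t: 17.9
position: [486.7, 128.5, 271.0]
tcp_rot: [[0.78, 0.47, 0.413], [0.415, -0.883, 0.221], [0.469, -0.001, -0.883]]
force: [-0.4, -0.0, -3.1]
grip_width: 48.7
grip_force: 63.2
```

step_arm:
  plan:
    - {"ax": 0,"ay": 0,"az": 0,"dx": 0,"dy": 0,"dz": 0,"grip": -1}
    - {"ax": 0,"ay": 0,"az": 0,"dx": 0,"dy": 0,"dz": 0,"grip": -1}

```text
t: 18.1
position: [487.0, 128.2, 273.5]
tcp_rot: [[0.778, 0.47, 0.418], [0.414, -0.883, 0.222], [0.473, 0.001, -0.881]]
force: [-0.2, -0.2, -1.2]
grip_width: 48.7
grip_force: 63.2
```

Run:
```python
from h import *
place([44,0,46],[-1,0,165.7],2)
```

```text
now carton in bed [53.4 -0.4 75.9] F bed [-0.8 -0.1 -0.9]
t 18.1 pos [487.  128.2 273.5] shift [-0.29 -0.01  0.93] turn [ 0.   -0.03  0.  ] F [-0.2 -0.2 -1.2] w 48.7 63.2
```

Same sequence as before: down to 4 mm above, then −x to contact.

step_arm:
  plan:
    - {"ax": 0,"ay": -0.02,"az": 0,"dx": 0,"dy": 0,"dz": 0.45,"grip": -1}
    - {"ax": 0,"ay": 0,"az": 0,"dx": 0,"dy": 0,"dz": 0.45,"grip": -1}
    - {"ax": 0,"ay": 0,"az": 0,"dx": 0,"dy": 0,"dz": 0,"grip": -1}
    - {"ax": 0,"ay": 0,"az": 0,"dx": -0.08,"dy": 0,"dz": 0,"grip": -1}
    - {"ax": 0,"ay": 0,"az": 0,"dx": -0.08,"dy": 0,"dz": 0,"grip": -1}
    - {"ax": 0,"ay": 0,"az": 0,"dx": -0.08,"dy": 0,"dz": 0,"grip": -1}
    - {"ax": 0,"ay": 0,"az": 0,"dx": 0,"dy": 0,"dz": 0,"grip": -1}
    - {"ax": 0,"ay": 0,"az": 0,"dx": 0,"dy": 0,"dz": 0,"grip": -1}

```text
t: 18.9
position: [492.1, 131.1, 245.7]
tcp_rot: [[0.779, 0.47, 0.415], [0.415, -0.883, 0.22], [0.47, 0.0, -0.883]]
force: [0.2, -0.4, -1.3]
grip_width: 48.9
grip_force: 63.2
```

Run:
```python
from h import *
place([44,0,46],[-1,0,165.7],0)
```

```text
now carton in bed [45.  -0.2 48.5] F bed [-0.6 -0.4 -1.2]
t 18.9 pos [492.1 131.1 245.7] shift [-0.03 -0.01  0.08] turn [ 0. -0.  0.] F [ 0.2 -0.4 -1.3] w 48.9 63.2
```

step_arm:
  plan:
    - {"ax": 0,"ay": 0,"az": 0,"dx": -0.03,"dy": 0,"dz": 0,"grip": -1}
    - {"ax": 0,"ay": 0,"az": 0,"dx": -0.03,"dy": 0,"dz": 0,"grip": -1}
    - {"ax": 0,"ay": 0,"az": 0,"dx": 0,"dy": 0,"dz": 0,"grip": -1}
    - {"ax": 0,"ay": 0,"az": 0,"dx": 0,"dy": 0,"dz": 0,"grip": -1}

```text
t: 19.3
position: [491.6, 130.8, 245.5]
tcp_rot: [[0.778, 0.47, 0.417], [0.415, -0.882, 0.222], [0.472, 0.0, -0.882]]
force: [1.7, 3.0, 0.3]
grip_width: 48.8
grip_force: 63.3
```

Run:
```python
from h import *
place([44,0,46],[-1,0,165.7],0)
```

```text
now carton in bed [44.8 -0.2 48.6] F bed [ 2.7  1.9 -1.1]
t 19.3 pos [491.6 130.8 245.5] shift [-0.01 -0.01  0.09] turn [-0.   -0.02  0.01] F [1.7 3.  0.3] w 48.8 63.3
```

step_arm:
  plan:
    - {"ax": 0,"ay": 0,"az": 0,"dx": 0,"dy": 0,"dz": 0.03,"grip": -1}
    - {"ax": 0,"ay": 0,"az": 0,"dx": 0,"dy": 0,"dz": 0.03,"grip": -1}
    - {"ax": 0,"ay": 0,"az": 0,"dx": 0,"dy": 0,"dz": 0.03,"grip": -1}
    - {"ax": 0,"ay": 0,"az": 0,"dx": 0,"dy": 0,"dz": 0,"grip": -1}
    - {"ax": 0,"ay": 0,"az": 0,"dx": 0,"dy": 0,"dz": 0,"grip": -1}

```text
t: 19.8
position: [492.9, 131.2, 243.0]
tcp_rot: [[0.778, 0.47, 0.417], [0.415, -0.883, 0.221], [0.472, 0.001, -0.882]]
force: [4.3, 3.3, 3.1]
grip_width: 48.6
grip_force: 63.5
```

Run:
```python
from h import *
place([44,0,46],[-1,0,165.7],0)
```

```text
now carton in bed [44.8 -0.7 45.8] F bed [6.2 0.9 0.2]
t 19.8 pos [492.9 131.2 243. ] shift [-0.01 -0.02 -0.01] turn [ 0.01 -0.02  0.01] F [4.3 3.3 3.1] w 48.6 63.5
```

step_arm:
  plan:
    - {"ax": 0,"ay": 0,"az": 0,"dx": 0.02,"dy": 0,"dz": 0.03,"grip": -1}
    - {"ax": 0,"ay": 0,"az": 0,"dx": 0,"dy": 0,"dz": 0,"grip": -1}
    - {"ax": 0,"ay": 0,"az": 0,"dx": 0,"dy": 0,"dz": 0,"grip": -1}

```text
t: 20.1
position: [493.3, 131.4, 242.6]
tcp_rot: [[0.779, 0.47, 0.416], [0.415, -0.883, 0.22], [0.471, 0.001, -0.882]]
force: [0.8, -0.7, 7.7]
grip_width: 48.9
grip_force: 64.2
```

Run:
```python
from h import *
place([44,0,46],[-1,0,165.7],0)
```

```text
now carton in bed [44.8 -0.7 45.3] F bed [ 3.9 -1.   6.6]
t 20.1 pos [493.3 131.4 242.6] shift [-0.02 -0.02 -0.02] turn [ 0.01 -0.01  0.01] F [ 0.8 -0.7  7.7] w 48.9 64.2
```

Seated, so release and retreat along the tool axis.

step_arm:
  plan:
    - {"ax": 0,"ay": 0,"az": 0,"dx": 0,"dy": 0,"dz": 0,"grip": 0.2}
    - {"ax": 0,"ay": 0,"az": 0,"dx": 0,"dy": 0,"dz": 0,"grip": 0.35}
    - {"ax": 0,"ay": 0,"az": 0,"dx": 0,"dy": 0,"dz": 0,"grip": 0.5}
    - {"ax": 0,"ay": 0,"az": 0,"dx": 0,"dy": 0,"dz": 0,"grip": 0.7}
    - {"ax": 0,"ay": 0,"az": 0,"dx": 0,"dy": 0,"dz": 0,"grip": 0.9}
    - {"ax": 0,"ay": 0,"az": 0,"dx": 0,"dy": 0,"dz": 0,"grip": 0.9}
    - {"ax": 0,"ay": 0,"az": 0,"dx": 0,"dy": 0,"dz": -0.3,"grip": 0.9}
    - {"ax": 0,"ay": 0,"az": 0,"dx": 0,"dy": 0,"dz": -0.6,"grip": 0.9}

```text
t: 20.9
position: [480.8, 125.5, 264.9]
tcp_rot: [[0.781, 0.47, 0.412], [0.415, -0.883, 0.22], [0.467, -0.001, -0.884]]
force: [-0.4, 0.5, -0.5]
grip_width: 81.1
grip_force: 0.0
```

step_arm:
  plan:
    - {"ax": 0,"ay": 0,"az": 0,"dx": 0,"dy": 0,"dz": -0.9,"grip": 1}
    - {"ax": 0,"ay": 0,"az": 0,"dx": 0,"dy": 0,"dz": -0.9,"grip": 1}
    - {"ax": 0,"ay": 0,"az": 0,"dx": 0,"dy": 0,"dz": -0.9,"grip": 1}
    - {"ax": 0,"ay": 0,"az": 0,"dx": 0,"dy": 0,"dz": -0.6,"grip": 0.5}
    - {"ax": 0,"ay": 0,"az": 0,"dx": 0,"dy": 0,"dz": 0,"grip": 0}
    - {"ax": 0,"ay": 0,"az": 0,"dx": 0,"dy": 0,"dz": 0,"grip": -1}

```text
t: 21.5
position: [440.4, 103.7, 353.3]
tcp_rot: [[0.779, 0.47, 0.416], [0.415, -0.883, 0.22], [0.471, 0.001, -0.882]]
force: [-0.4, -0.2, -0.4]
grip_width: 44.0
grip_force: 0.0
```

Run:
```python
from h import *
look("w10",95)
s=sense();O,B=bed();print(np.round(B.T@(s['position']-O),1),s['position'],s['joints'])
print("expect",[proj("wrist",O+B@p).round(0).tolist() for p in([85,25,60],[85,-25,60],[0,25,60],[0,-25,60],[110,28,32],[110,-28,32])])
# bar prediction in scene/top/wrist
for t in(1.7,1.75,1.8,1.85):
    x=-130*np.cos(t)+14*np.sin(t);z=130*np.sin(t)+14*np.cos(t);print(t,[proj(n,O+B@[140+x,y,74.5+z]).round(1).tolist() for n in("scene","top") for y in(-38,38)],round(140+x,1),round(74.5+z,1))
im=camera("top");g=im[155:195,185:230];cv2.imwrite("pics/t10.png",im[:,:,::-1])
a=cv2.imread("pics/w10.png");b=cv2.resize(camera("scene")[115:215,285:345],(330,550),interpolation=cv2.INTER_CUBIC)[:,:,::-1]
cv2.imwrite("pics/z10.png",np.hstack([cv2.resize(a,(460,345)) if 0 else cv2.copyMakeBorder(cv2.resize(a,(460,345)),0,205,0,0,cv2.BORDER_CONSTANT),b]))
```

```text
mask [391.  274.8  95. ] [(np.float64(61.2), np.float64(36.8)), (np.float64(47.2), np.float64(-62.0))] [[0.0, 355.0], [0.0, 272.0], [60.0, 272.0], [60.0, 355.0]]
mask [574.1 175.6  95. ] [(np.float64(59.5), np.float64(-62.0)), (np.float64(121.3), np.float64(-153.1))] [[222.0, 101.0], [290.0, 101.0], [290.0, 241.0], [222.0, 241.0]]
mask [733.6  98.9  95. ] [(np.float64(182.0), np.float64(-61.9)), (np.float64(117.7), np.float64(-160.7))] [[317.0, 0.0], [511.0, 0.0], [511.0, 116.0], [317.0, 116.0]]
mask [589.3 424.7  95. ] [(np.float64(44.9), np.float64(-61.9)), (np.float64(64.8), np.float64(-144.8))] [[-0.0, 0.0], [48.0, 0.0], [48.0, 62.0], [0.0, 62.0]]
[ 4.43e+01 -1.00e-01  3.36e+02] [440.25184837 103.74518787 352.43022503] [ 0.03381348 -0.1596723  -0.65944328  0.62606335  0.20779325  2.73367659]
expect [[224.0, 137.0], [291.0, 137.0], [227.0, 242.0], [288.0, 242.0], [222.0, 102.0], [292.0, 102.0]]
1.7 [[300.0, 141.3], [317.9, 128.0], [223.2, 169.0], [193.2, 185.6]] 170.6 201.6
1.75 [[302.3, 141.8], [320.1, 128.4], [221.8, 166.4], [191.7, 183.0]] 176.9 199.9
1.8 [[304.6, 142.4], [322.4, 128.9], [220.4, 163.9], [190.3, 180.4]] 183.2 197.9
1.85 [[307.0, 143.2], [324.8, 129.6], [219.0, 161.3], [188.8, 177.8]] 189.3 195.6
```

View pics/z10.png

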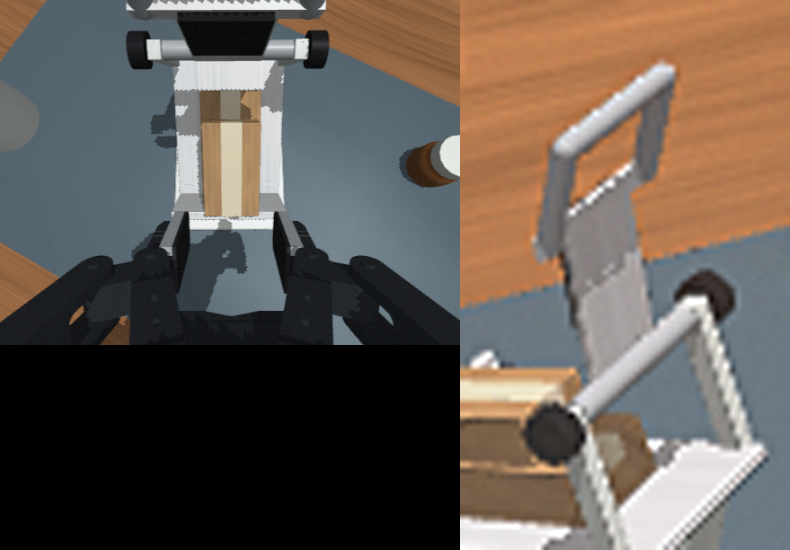

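The stack is right: the short carton is at rows 137–241 on top of the long one, all as predicted. The bail bar is at scene (303.5,141)–(322,129), so the joint is about 1.79 and the bar is at bed x≈182, z≈198. Next I'll hook it from behind with closed fingers.

step_arm:
  plan:
    - {"ax": 0,"ay": 0,"az": 0,"dx": 0,"dy": 0,"dz": -0.8,"grip": -1}
    - {"ax": 0,"ay": 0,"az": 0,"dx": 0,"dy": 0,"dz": -0.8,"grip": -1}
    - {"ax": 0,"ay": 0,"az": 0,"dx": 0,"dy": 0,"dz": -0.8,"grip": -1}
    - {"ax": 0,"ay": 0,"az": 0,"dx": 0,"dy": 0,"dz": 0,"grip": -1}
    - {"ax": 0,"ay": 0,"az": 0,"dx": 0.8,"dy": 0,"dz": 0,"grip": -1}
    - {"ax": 0,"ay": 0,"az": 0,"dx": 0.9,"dy": 0,"dz": 0,"grip": -1}
    - {"ax": 0,"ay": 0,"az": 0,"dx": 0.9,"dy": 0,"dz": 0,"grip": -1}
    - {"ax": 0,"ay": 0,"az": 0,"dx": 0.9,"dy": 0,"dz": 0,"grip": -1}

```text
t: 22.45
position: [493.4, 132.1, 463.9]
tcp_rot: [[0.781, 0.47, 0.411], [0.415, -0.883, 0.22], [0.467, -0.001, -0.884]]
force: [-0.4, -0.6, -0.2]
grip_width: 0.1
grip_force: 0.0
```

step_arm:
  plan:
    - {"ax": 0,"ay": 0,"az": 0,"dx": 0.9,"dy": 0,"dz": 0,"grip": -1}
    - {"ax": 0,"ay": 0,"az": 0,"dx": 0.8,"dy": 0,"dz": 0,"grip": -1}
    - {"ax": 0,"ay": 0,"az": 0,"dx": 0.5,"dy": 0,"dz": 0,"grip": -1}
    - {"ax": 0,"ay": 0,"az": 0,"dx": 0,"dy": 0,"dz": 0,"grip": -1}
    - {"ax": 0,"ay": 0,"az": 0,"dx": 0,"dy": 0,"dz": 0,"grip": -1}

```text
t: 22.95
position: [543.9, 159.0, 494.5]
tcp_rot: [[0.781, 0.47, 0.411], [0.415, -0.883, 0.22], [0.466, -0.001, -0.885]]
force: [-0.7, 0.2, 0.3]
grip_width: -0.1
grip_force: 0.0
```

```bash
cat >> h.py <<'E'
def tip():
    s=sense();O,B=bed();R=np.array(s['tcp_rot']);print("t",round(s['t'],2),"tip bed",(B.T@(np.array(s['position'])+173*R[:,2]-O)).round(1),"F bed",(B.T@s['force']).round(1),"w",round(s['grip_width'],1),"turn err",(Ro.from_matrix(np.c_[B[:,0],-B[:,1],-B[:,2]].T@R).as_rotvec(degrees=True)/8).round(2))
E
python3 -c "
from h import *
tip()"
```

```text
t 22.95 tip bed [214.    0.3 233.3] F bed [-0.4  0.5  0.5] w -0.1 turn err [ 0.01 -0.03 -0.  ]
```

step_arm:
  plan:
    - {"ax": 0,"ay": 0,"az": 0,"dx": 0,"dy": 0,"dz": 0.5,"grip": -1}
    - {"ax": 0,"ay": 0,"az": 0,"dx": 0,"dy": 0,"dz": 0.6,"grip": -1}
    - {"ax": 0,"ay": 0,"az": 0,"dx": 0,"dy": 0,"dz": 0.5,"grip": -1}
    - {"ax": 0,"ay": 0,"az": 0,"dx": 0,"dy": 0,"dz": 0,"grip": -1}
    - {"ax": 0,"ay": 0,"az": 0,"dx": -0.3,"dy": 0,"dz": 0,"grip": -1}
    - {"ax": 0,"ay": 0,"az": 0,"dx": -0.3,"dy": 0,"dz": 0,"grip": -1}
    - {"ax": 0,"ay": 0,"az": 0,"dx": -0.3,"dy": 0,"dz": 0,"grip": -1}
    - {"ax": 0,"ay": 0,"az": 0,"dx": -0.3,"dy": 0,"dz": 0,"grip": -1}

```text
t: 23.75
position: [535.3, 154.1, 438.5]
tcp_rot: [[0.778, 0.47, 0.417], [0.414, -0.883, 0.221], [0.472, 0.001, -0.882]]
force: [0.3, 0.1, 1.7]
grip_width: 0.2
grip_force: 0.6
```

```bash
python3 -c "
from h import *
tip()"
```

```text
t 23.75 tip bed [180.1  -0.3 188.5] F bed [ 1.1 -0.   1.4] w 0.2 turn err [-0.    0.02 -0.  ]
```

step_arm:
  plan:
    - {"ax": 0,"ay": 0,"az": 0,"dx": -0.3,"dy": 0,"dz": 0,"grip": -1}
    - {"ax": 0,"ay": 0,"az": 0,"dx": -0.3,"dy": 0,"dz": 0,"grip": -1}
    - {"ax": 0,"ay": 0,"az": 0,"dx": -0.3,"dy": 0,"dz": 0,"grip": -1}
    - {"ax": 0,"ay": 0,"az": 0,"dx": -0.3,"dy": 0,"dz": 0,"grip": -1}
    - {"ax": 0,"ay": 0,"az": 0,"dx": -0.3,"dy": 0,"dz": 0,"grip": -1}
    - {"ax": 0,"ay": 0,"az": 0,"dx": -0.3,"dy": 0,"dz": 0,"grip": -1}
    - {"ax": 0,"ay": 0,"az": 0,"dx": -0.3,"dy": 0,"dz": 0.05,"grip": -1}
    - {"ax": 0,"ay": 0,"az": 0,"dx": -0.3,"dy": 0,"dz": 0.1,"grip": -1}

```text
t: 24.55
position: [481.0, 125.3, 399.4]
tcp_rot: [[0.779, 0.47, 0.415], [0.415, -0.883, 0.221], [0.47, 0.0, -0.883]]
force: [0.1, 0.3, 1.2]
grip_width: -0.1
grip_force: 0.4
```

```bash
python3 -c "
from h import *
tip()
a=camera('scene');O,B=bed()
for t in(1.1,1.25,1.4):
    x=-130*np.cos(t)+14*np.sin(t);z=130*np.sin(t)+14*np.cos(t);print(t,[proj('scene',O+B@[140+x,y,74.5+z]).round(1).tolist() for y in(-38,38)],round(140+x,1),round(74.5+z,1))
"
```

```text
t 24.55 tip bed [ 1.071e+02 -1.000e-01  1.828e+02] F bed [0.8 0.3 1. ] w -0.1 turn err [ 0.  0. -0.]
1.1 [[276.8, 145.2], [294.7, 132.5]] 93.5 196.7
1.25 [[281.6, 142.7], [299.5, 129.9]] 112.3 202.3
1.4 [[287.1, 141.1], [305.1, 128.2]] 131.7 205.0
```

step_arm:
  plan:
    - {"ax": 0,"ay": 0,"az": 0,"dx": -0.3,"dy": 0,"dz": 0.15,"grip": -1}
    - {"ax": 0,"ay": 0,"az": 0,"dx": -0.3,"dy": 0,"dz": 0.2,"grip": -1}
    - {"ax": 0,"ay": 0,"az": 0,"dx": -0.3,"dy": 0,"dz": 0.25,"grip": -1}
    - {"ax": 0,"ay": 0,"az": 0,"dx": -0.3,"dy": 0,"dz": 0.25,"grip": -1}
    - {"ax": 0,"ay": 0,"az": 0,"dx": -0.2,"dy": 0,"dz": 0.2,"grip": -1}
    - {"ax": 0,"ay": 0,"az": 0,"dx": 0,"dy": 0,"dz": 0,"grip": -1}
    - {"ax": 0,"ay": 0,"az": 0,"dx": 0,"dy": 0,"dz": 0,"grip": -1}

```text
t: 25.3
position: [461.6, 115.1, 351.7]
tcp_rot: [[0.78, 0.47, 0.413], [0.415, -0.883, 0.22], [0.469, -0.001, -0.883]]
force: [0.1, 0.6, -0.7]
grip_width: 0.4
grip_force: 0.0
```

```bash
python3 -c "
from h import *
tip()"
```

```text
t 25.3 tip bed [ 65.1   0.  151. ] F bed [ 0.   0.5 -0.8] w 0.4 turn err [ 0.   -0.01 -0.  ]
```

step_arm:
  plan:
    - {"ax": 0,"ay": 0,"az": 0,"dx": 0.15,"dy": 0,"dz": 0,"grip": -1}
    - {"ax": 0,"ay": 0,"az": 0,"dx": 0,"dy": 0,"dz": -0.6,"grip": -1}
    - {"ax": 0,"ay": 0,"az": 0,"dx": 0,"dy": 0,"dz": -0.7,"grip": -1}
    - {"ax": 0,"ay": 0,"az": 0,"dx": 0,"dy": 0,"dz": 0,"grip": -1}
    - {"ax": 0,"ay": 0,"az": 0,"dx": -0.45,"dy": 0,"dz": 0,"grip": -1}
    - {"ax": 0,"ay": 0,"az": 0,"dx": -0.45,"dy": 0,"dz": 0,"grip": -1}
    - {"ax": 0,"ay": 0,"az": 0,"dx": 0,"dy": 0,"dz": 0,"grip": -1}

```text
t: 26.0
position: [425.4, 96.7, 372.6]
tcp_rot: [[0.783, 0.469, 0.408], [0.414, -0.883, 0.22], [0.464, -0.003, -0.886]]
force: [0.7, -0.2, 0.2]
grip_width: -0.0
grip_force: 0.0
```

Run:
```python
from h import *
tip()
# bar in the scene picture: grey pixels, compared with predictions for t
a=camera('scene');O,B=bed();cv2.imwrite("pics/s11.png",a[:,:,::-1])
b=cv2.imread("pics/s5.png")
for t in np.arange(.5,1.21,.05):
    x=-130*np.cos(t)+14*np.sin(t);z=130*np.sin(t)+14*np.cos(t)
    P=[proj('scene',O+B@[140+x,y,74.5+z]) for y in np.r_[-36:-22:8j,22:36:8j]]
    c=np.array([a[int(round(p[1])),int(round(p[0]))] for p in P]).astype(int)
    print(round(t,2),round(140+x),round(74.5+z),c.mean(0).round(),np.ptp(c,axis=1).mean().round(1),c.std(0).mean().round(1))
```

```text
t 26.0 tip bed [ 38.1   1.1 188.5] F bed [ 0.5 -0.5 -0. ] w -0.0 turn err [ 0.02 -0.04  0.01]
0.5 33 149 [144. 110.  88.] 56.6 37.8
0.55 36 154 [134. 130. 130.] 7.4 41.9
0.6 41 159 [172. 171. 174.] 3.2 24.5
0.65 45 164 [215. 215. 220.] 5.4 13.6
0.7 50 169 [219. 221. 226.] 18.8 23.0
0.75 54 173 [177. 130. 100.] 76.9 17.7
0.8 59 178 [171. 112.  70.] 101.1 6.8
0.85 65 181 [174. 116.  74.] 100.4 8.1
0.9 70 185 [179. 120.  77.] 101.9 5.0
0.95 76 188 [183. 122.  80.] 102.8 6.9
1.0 82 191 [186. 124.  82.] 104.5 7.2
1.05 87 194 [185. 124.  81.] 104.6 6.0
1.1 94 197 [185. 124.  81.] 104.5 4.7
1.15 100 199 [183. 123.  80.] 103.1 3.1
1.2 106 201 [183. 122.  79.] 103.9 3.3
```

The bar shows at joint ≈0.65, bed x≈45, z≈164. Now I'll press down along the arc.

step_arm:
  plan:
    - {"ax": 0,"ay": 0.04,"az": 0,"dx": 0.1,"dy": 0,"dz": 0.35,"grip": -1}
    - {"ax": 0,"ay": 0,"az": 0,"dx": 0,"dy": 0,"dz": 0.3,"grip": -1}
    - {"ax": 0,"ay": 0,"az": 0,"dx": -0.15,"dy": 0,"dz": 0.3,"grip": -1}
    - {"ax": 0,"ay": 0,"az": 0,"dx": -0.2,"dy": 0,"dz": 0.3,"grip": -1}
    - {"ax": 0,"ay": 0,"az": 0,"dx": -0.17,"dy": 0,"dz": 0.3,"grip": -1}
    - {"ax": 0,"ay": 0,"az": 0,"dx": -0.15,"dy": 0,"dz": 0.3,"grip": -1}
    - {"ax": 0,"ay": 0,"az": 0,"dx": -0.12,"dy": 0,"dz": 0.3,"grip": -1}
    - {"ax": 0,"ay": 0,"az": 0,"dx": 0,"dy": 0,"dz": 0,"grip": -1}

```text
t: 26.85
position: [438.4, 103.0, 307.6]
tcp_rot: [[0.778, 0.47, 0.416], [0.414, -0.883, 0.223], [0.472, -0.002, -0.881]]
force: [-0.7, 0.5, -0.1]
grip_width: 0.0
grip_force: 0.0
```

```bash
cat >> h.py <<'E'
def flap(lo,hi):
    a=camera('scene');O,B=bed()
    for t in np.arange(lo,hi,.05):
        x=-130*np.cos(t)+14*np.sin(t);z=130*np.sin(t)+14*np.cos(t)
        c=np.array([a[int(round(p[1])),int(round(p[0]))] for p in [proj('scene',O+B@[140+x,y,74.5+z]) for y in np.r_[-36:-22:8j,22:36:8j]]]).astype(int)
        print(round(t,2),round(140+x),round(74.5+z),c.mean(0).round(),np.ptp(c,axis=1).mean().round(1))
E
python3 -c "
from h import *
tip();flap(-.1,.7)"
```

```text
t 26.85 tip bed [ 21.9   0.5 124.3] F bed [-0.4  0.8  0. ] w 0.0 turn err [0.01 0.02 0.  ]
-0.1 9 75 [ 90.  98. 104.] 13.9
-0.05 9 82 [ 90.  98. 104.] 13.9
0.0 10 88 [104.  98.  94.] 29.5
0.05 11 95 [130. 100.  81.] 53.9
0.1 12 101 [145. 115.  95.] 53.2
0.15 14 108 [147. 128. 116.] 33.4
0.2 15 114 [185. 184. 187.] 3.4
0.25 18 120 [218. 221. 227.] 9.4
0.3 20 126 [139.  94.  64.] 74.6
0.35 23 132 [147.  99.  66.] 81.1
0.4 26 138 [151. 102.  68.] 83.5
0.45 29 144 [151. 103.  70.] 81.4
0.5 33 149 [138.  95.  66.] 72.5
0.55 36 154 [133.  92.  64.] 68.9
0.6 41 159 [117.  83.  60.] 57.2
0.65 45 164 [111.  79.  59.] 52.5
```

step_arm:
  plan:
    - {"ax": 0,"ay": 0,"az": 0,"dx": -0.12,"dy": 0,"dz": 0.25,"grip": -1}
    - {"ax": 0,"ay": 0,"az": 0,"dx": -0.12,"dy": 0,"dz": 0.25,"grip": -1}
    - {"ax": 0,"ay": 0,"az": 0,"dx": -0.08,"dy": 0,"dz": 0.25,"grip": -1}
    - {"ax": 0,"ay": 0,"az": 0,"dx": 0,"dy": 0,"dz": 0.15,"grip": -1}
    - {"ax": 0,"ay": 0,"az": 0,"dx": 0,"dy": 0,"dz": 0.05,"grip": -1}
    - {"ax": 0,"ay": 0,"az": 0,"dx": 0,"dy": 0,"dz": 0,"grip": -1}

```text
t: 27.5
position: [443.4, 105.4, 279.3]
tcp_rot: [[0.777, 0.47, 0.418], [0.414, -0.883, 0.223], [0.474, -0.0, -0.881]]
force: [-0.2, -0.3, 0.8]
grip_width: 0.1
grip_force: 0.0
```

```bash
python3 -c "
from h import *
tip();flap(-.1,.3)"
```

```text
t 27.5 tip bed [14.   0.  96.8] F bed [ 0.1 -0.1  0.8] w 0.1 turn err [ 0.    0.03 -0.  ]
-0.1 9 75 [110. 116. 122.] 12.8
-0.05 9 82 [141. 140. 142.] 5.1
0.0 10 88 [199. 197. 200.] 3.2
0.05 11 95 [184. 176. 173.] 19.1
0.1 12 101 [121.  94.  75.] 55.9
0.15 14 108 [137. 105.  84.] 61.8
0.2 15 114 [150. 101.  68.] 81.6
0.25 18 120 [144.  98.  67.] 77.9
```

step_arm:
  plan:
    - {"ax": 0,"ay": 0,"az": 0,"dx": 0,"dy": 0,"dz": 0.06,"grip": -1}
    - {"ax": 0,"ay": 0,"az": 0,"dx": 0,"dy": 0,"dz": 0.05,"grip": -1}
    - {"ax": 0,"ay": 0,"az": 0,"dx": 0,"dy": 0,"dz": 0,"grip": -1}
    - {"ax": 0,"ay": 0,"az": 0,"dx": 0,"dy": 0,"dz": 0,"grip": -1}

```text
t: 27.95
position: [445.0, 106.1, 277.2]
tcp_rot: [[0.777, 0.47, 0.419], [0.414, -0.883, 0.223], [0.475, 0.0, -0.88]]
force: [-2.4, -0.8, 2.1]
grip_width: -0.5
grip_force: 1.7
```

```bash
python3 -c "
from h import *
tip();flap(-.1,.15)"
```

```text
t 27.95 tip bed [14.6 -0.3 94. ] F bed [-1.2  0.4  3. ] w -0.5 turn err [-0.    0.04 -0.  ]
-0.1 9 75 [119. 125. 131.] 13.4
-0.05 9 82 [153. 150. 151.] 3.4
0.0 10 88 [208. 207. 211.] 4.1
0.05 11 95 [130. 106.  91.] 44.7
0.1 12 101 [123.  96.  78.] 54.2
```

step_arm:
  plan:
    - {"ax": 0,"ay": 0,"az": 0,"dx": 0,"dy": 0,"dz": 0.05,"grip": -1}
    - {"ax": 0,"ay": 0,"az": 0,"dx": 0,"dy": 0,"dz": 0.04,"grip": -1}
    - {"ax": 0,"ay": 0,"az": 0,"dx": 0,"dy": 0,"dz": 0,"grip": -1}
    - {"ax": 0,"ay": 0,"az": 0,"dx": 0,"dy": 0,"dz": 0,"grip": -1}

```text
t: 28.4
position: [445.5, 106.4, 276.4]
tcp_rot: [[0.777, 0.469, 0.419], [0.413, -0.883, 0.222], [0.474, 0.001, -0.88]]
force: [-19.6, -7.8, 25.1]
grip_width: 0.0
grip_force: 16.1
```

```bash
python3 -c "
from h import *
tip()"
```

```text
t 28.4 tip bed [14.7 -0.3 93.1] F bed [-6.7  2.3 32. ] w 0.0 turn err [-0.    0.04  0.  ]
```

At the stop (32 N). I'll retreat straight off and check.

step_arm:
  plan:
    - {"ax": 0,"ay": 0,"az": 0,"dx": 0,"dy": 0,"dz": -0.1,"grip": -1}
    - {"ax": 0,"ay": 0,"az": 0,"dx": 0,"dy": 0,"dz": -0.5,"grip": -1}
    - {"ax": 0,"ay": 0,"az": 0,"dx": 0,"dy": 0,"dz": -0.9,"grip": -1}
    - {"ax": 0,"ay": 0,"az": 0,"dx": 0,"dy": 0,"dz": -0.9,"grip": -1}
    - {"ax": 0,"ay": 0,"az": 0,"dx": 0,"dy": 0,"dz": -0.9,"grip": -1}
    - {"ax": 0,"ay": 0,"az": 0,"dx": 0,"dy": 0,"dz": 0,"grip": -1}
    - {"ax": 0,"ay": 0,"az": 0,"dx": 0,"dy": 0,"dz": 0,"grip": -1}
    - {"ax": 0,"ay": 0,"az": 0,"dx": 0,"dy": 0,"dz": 0,"grip": -1}

```text
t: 29.2
position: [404.3, 84.7, 360.3]
tcp_rot: [[0.778, 0.47, 0.417], [0.414, -0.883, 0.223], [0.473, -0.001, -0.881]]
force: [-0.5, 0.4, -0.7]
grip_width: -0.2
grip_force: 0.0
```

```bash
python3 -c "
from h import *
tip();flap(-.1,.2)
look('w12',95)
O,B=bed()
print('expect long far corners',[proj('wrist',O+B@p).round(0).tolist() for p in([110,28,32],[110,-28,32],[85,25,60],[0,25,60],[0,-25,60])])
"
```

```text
t 29.2 tip bed [ 12.7   0.2 189.1] F bed [-0.6  0.6 -0.4] w -0.2 turn err [0.01 0.03 0.  ]
-0.1 9 75 [122. 127. 132.] 11.7
-0.05 9 82 [154. 150. 151.] 3.6
0.0 10 88 [212. 211. 214.] 4.1
0.05 11 95 [133. 111.  96.] 43.1
0.1 12 101 [138. 112.  94.] 58.9
0.15 14 108 [141. 114.  95.] 63.8
0.2 15 114 [186. 124.  81.] 105.2
mask [374.3 245.8  95. ] [(np.float64(102.1), np.float64(-62.0)), (np.float64(107.1), np.float64(-147.3))] [[-0.0, 228.0], [123.0, 228.0], [123.0, 368.0], [0.0, 368.0]]
mask [548.  160.8  95. ] [(np.float64(52.8), np.float64(-62.0)), (np.float64(45.1), np.float64(-153.0))] [[228.0, 134.0], [288.0, 134.0], [288.0, 184.0], [228.0, 184.0]]
mask [723.7  67.6  95. ] [(np.float64(147.2), np.float64(-62.0)), (np.float64(96.4), np.float64(-160.8))] [[358.0, 0.0], [511.0, 0.0], [511.0, 91.0], [358.0, 91.0]]
expect long far corners [[225.0, 63.0], [291.0, 63.0], [226.0, 94.0], [229.0, 196.0], [286.0, 196.0]]
```

```bash
python3 -c "
from bench import *
print(sign_off())"
```

```text
the job is handed in; nothing more can be done
None
```

The job is handed in at about 29 s: both cartons are stacked square against the backstop, the hold-down is at its stop and let go, and the jar, screwdriver and mug were never approached; the sign-off returned no verdict.

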